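# Trim the teapot tipper to its serving mark

## Robot

A 7-joint arm with a two-finger parallel gripper is mounted at the origin on the work surface. World frame = base frame: x ahead of the robot, y to its left, z up, the work surface at z = 0. Lengths are in mm, angles in rad, forces in N, time in s.
With the tool pointing down it reaches from about 400 to 875 mm from the base axis. Payload 4.4 kg.
Tool frame: the origin (TCP) lies midway between the tips of the shut fingers; the grasp point (between the pads) lies 19 mm behind it; z points along the fingers, y is the line along which they close (so a half turn about z gives the same grasp; the last joint's range is limited). The gripper opens to 85 mm and grips with 20 to 120 N. Pads are 22 mm wide; open, the fingers measure 114 mm over their backs; the gripper's body (76 mm by 85 mm) begins 54 mm behind the grasp point. The pads swing forward as they close: fully open they stand 13 mm farther back than shut.
Start: joints at [1.05, 0.628, 0.038, 1.517, -0.027, 0.996, -0.02], TCP at [285.562, -583.928, 231.313] pointing down, gripper open.
Joint ranges: [-3.06, 3.06], [-0.37, 2.12], [-1.25, 1.32], [0.18, 2.47], [-1.1, 4.24], [0.23, 1.98], [-2.94, 2.94]. Speed limits (rad/s): [2.57, 2.57, 3.14, 3.14, 3.14, 3.14, 3.14].

## Interface

Orientations are given as [roll, pitch, yaw] about the fixed x, y, z axes, in that order (R = Rz(yaw) Ry(pitch) Rx(roll)).
In Python, from cell import ctrl gives the robot as it stands.
- The arm moves only by the shell command python3 -m crank 'ROWS' [OPENING]. ROWS is JSON, a list that holds one entry, the list of rows, each a list of 4 numbers: the shift along the tool's x, y, z normalised to -1 to 1, where 1 is 2.5 cm, then the turn about the tool's z normalised to -1 to 1, where 1 is 0.08 rad. In form: [[[dx, dy, dz, turn], ...]]. A call has 1 to 12 rows; each row shifts and turns the commanded pose from where the row before left it, along the tool's axes as they then stand; what a row does not reach is not made up. A row lasts 1/12 s, in which the tool goes at most 41.7 mm and 7.16 degrees, less where a joint would pass 70% of its speed; a pose out of reach is approached as far as the arm can. A call with a number of a shift or a turn outside -1 to 1 is refused whole. A call with a gripper value outside its range is refused whole. OPENING is the closure, from -1 (fully open) to 1 (shut), set as the call begins (- or left out, the last holds). The fingers move at their own pace and stop on an object; the grip force is fixed at half the most. Time passes only in rows, so rows that do not move let the fingers close. It gives the time, the measured TCP pose, the force, the opening and the grip force at its end, in the units of the state.
- ctrl.read_state(): the state, without advancing time (a new reading comes with each control period).
- ctrl.get_image(name): name is "scene" or "side" or "wrist"; returns a dict with "img" (480x640x3 uint8, red, green, blue), "intrinsics" (3x3 intrinsics, pixels), "extrinsics" (4x4, takes a point from camera to world coordinates). Camera axes: x right, y up, looking along -z (the intrinsics and any distortion apply to the point x, -y, -z); pixel columns grow to the right and rows downward; lengths in mm; the calibration is good to about 2 mm. The wrist camera is an equidistant fisheye: a pixel r from the principal point sees the ray r / f radians off the axis. A picture is of the moment at which its call begins. There is no depth.
- ctrl.finish_job(): hands the job in; it is judged then, once.
Trained networks look in the newest picture that a camera, given by its name, has taken for a name from the list of things; names that differ only in an ending like _2 or _b are one class to them, and where a whole thing is asked for, a point or a joint stands for the part that bears it (a point fixed in the world has none). Each returns a list of dicts, best first, with "confidence" (0 to 1); they miss things now and then, are a little off and sometimes report something else, mostly with a low value. They report only what shows in the picture. A call takes as long as a camera call.
- ctrl.find_in(camera, target): "position" ([row, column] in pixels, amid what is visible of it).
- ctrl.trace(camera, target): "mask" (480x640 bool, what is visible of it) and "position" ([row, column] in pixels, amid what is visible of it).
- ctrl.place_of(camera, target): "position" ([row, column] in pixels: a listed point, or the origin of a listed thing).
The state is a dict: "clock": time; "qpos": joint angles; "qd": joint speeds; "tau": joint torques, N m; "eef_pos": TCP position; "tool_rot": TCP orientation; "force": force on the tool from outside, world axes, zero at the start; "torque": the same for the moment, N m; "width": finger opening in mm; "gripper_force": force on a finger pad.
Only numpy, scipy, OpenCV 4.12 (cv2) and the standard library are available. Lean on these libraries where they do the work, as an engineer would, in place of code of your own. Each camera call takes 0.05 s, during which the arm holds its last target. There are 200 camera calls.

## Task

The empty teapot sits clamped in the tipping cradle at the back rest. Working only by the red crossbar of the sprung hand lever, rock the cradle forward until the black pointer stands at the yellow mark and keep it there, balanced, for at least 6 seconds; then lower the cradle gently back onto its rear rest and let go of the lever. Do not touch the pot, the cradle frame or the yellow mark, never let the cradle tip over onto its front stop or bang down on the rear rest, and leave the mug, the jar and the yoghurt pot where they are.

Things in the scene. Friction and masses are not known exactly. Their poses are not given: they have to be found in the camera images.
- pivot (a point): point on the tilting axis, 150 mm above the table, mid-stand. Axes = the stand's: x is the tilting axis, from the lever side (nearest the robot) to the far side with pointer and arc; y points to the side the spout tips to; z up. The stand is fixed, turned up to 0.3 rad about z, its place varies. Wooden base board 270 x 520 mm.
- tilt (a joint): tilt of cradle, pot and pointer, rad. 0 = pot upright, positive = spout side (+y of the stand) goes down. Rear rest at -0.3 (start), front stop at +0.5. Top-heavy: gravity turns it away from 0 with about 0.175 N m x sin(tilt) (hidden mass: 10 percent less to 20 percent more). Inertia about the axis about 0.025 kg m2. Axle almost frictionless (0.003 N m s/rad).
- lever (a joint): hand lever relative to the cradle, rad, same sense as tilt; lever angle in space = tilt + lever. A torsion spring (about 0.075 N m/rad, damping 0.015 N m s/rad) joins them: torque on the cradle = 0.075 x lever + 0.015 x its rate. Free and counterweighted it stands at 0; range +-1.3. With the lever held still the cradle falls off balance, time constant about 0.6 s.
- lever_grip (a point): middle of the red crossbar on the lever's top: round bar 16 mm thick, 75 mm long, parallel to the tilting axis. It runs on a circle of 140 mm radius about that axis, in the plane x = -165 mm of pivot; straight above the axis at lever angle in space 0, towards the stand's +y for positive. Grip from above, fingers closing along the stand's y; the bar turns between the pads.
- mark (a joint): angle of the yellow mark on the arc, rad, on the same scale as tilt (pointer at the mark when tilt = mark). Between 0.05 and 0.25; stays put.
- pointer_tip (a point): upper tip of the black pointer, 142 mm from the tilting axis, fixed to the cradle, on the far side in front of the white arc (black ticks every 0.1 rad from -0.3 to 0.5, centre strut at 0). Its z axis points along the pointer.
- stand: the tipping stand: wooden base board, two aluminium posts, white arc. Origin on the table under pivot. It carries the cradle: an aluminium frame 174 x 370 mm around the pot, level with the axis, a brass weight at each end; a cream teapot 122 mm wide with pink patches, reaching 113 mm above the axis, spout to +y. Frame and pot (1.4 kg in all) are not to be touched.
- mark_tip (a point): lower end of the yellow mark (12 x 30 mm), 157 mm from the tilting axis, just outside the white arc. Its z axis points away from the axis.
- cup: loose cream breakfast mug, 76 mm wide, 60 mm high, 0.2 kg, standing on the stand's base board below the spout side. Origin: centre of its underside. Leave alone.
- sugar: loose cream jar with a green cap and pink label, 90 mm wide, 100 mm high. Origin: centre of its underside. Leave alone.
- yoghurt: loose yoghurt pot with a square blue lid 70 mm wide, 57 mm high. Origin: centre of its underside. Leave alone.

How it is judged:
By the outcome, as a careful person would: the job done as asked, in the order asked, and still so for the second after the job is handed in, with the robot touching nothing.
It also fails if it takes over 64 s, if anything falls off the work surface, if the arm or the gripper's body presses on something with over 40 N, if the wrist force passes 120 N, or if a joint passes its speed limit or range.

## Working session

There is one attempt and no reset: what is moved stays moved. The work goes in short steps, Python scripts to look and compute and a shell command to move; the robot and the scene stay as the last step left them, time stands still between calls to the robot, and variables do not carry over. Pictures are saved under pics/ and viewed, at most 10 in all, crops included, and the job is handed in when it is done.

```bash
mkdir -p pics; ls
cat > h.py <<'E'
import numpy as np,cv2
from cell import ctrl
def P(c):
    K=np.array(c["intrinsics"]);T=np.linalg.inv(np.array(c["extrinsics"]))
    return K@np.diag([1,-1,-1])@T[:3]
def proj(M,p):
    q=M@np.append(p,1);return q[:2]/q[2]
E
python3 - <<'E'
from h import *
ims={}
for n in("scene","side"):
    c=ctrl.get_image(n);cv2.imwrite(f"pics/{n}0.png",c["img"][:,:,::-1])
    np.savez(f"{n}.npz",M=P(c))
    print(n,np.round(c["intrinsics"],1).tolist(),np.round(c["extrinsics"],3).tolist(),{k for k in c})
    for t in("pivot","lever_grip","pointer_tip","mark_tip","stand","cup","sugar","yoghurt"):
        print(t,[(np.round(d["position"],1).tolist(),round(d["confidence"],2)) for d in ctrl.place_of(n,t)[:2]])
s=ctrl.read_state();print(s)
E
```

```text
pics
scene [[451.6, 0.0, 314.6], [0.0, 451.6, 240.8], [0.0, 0.0, 1.0]] [[0.698, -0.478, 0.533, 1120.033], [0.716, 0.483, -0.504, -549.26], [-0.016, 0.733, 0.68, 835.543], [0.0, 0.0, 0.0, 1.0]] {'img', 'intrinsics', 'extrinsics'}
pivot []
lever_grip [([165.4, 320.9], 0.66), ([272.0, 381.5], 0.46)]
pointer_tip [([212.1, 442.7], 0.66)]
mark_tip [([182.5, 451.1], 0.6)]
stand [([269.4, 382.4], 0.88), ([168.0, 321.1], 0.3)]
cup [([224.4, 445.4], 0.73), ([397.0, 137.0], 0.27)]
sugar [([400.8, 136.8], 0.62)]
yoghurt [([345.2, 131.7], 0.87)]
side [[506.0, 0.0, 319.6], [0.0, 506.0, 234.8], [0.0, 0.0, 1.0]] [[-0.976, 0.134, -0.169, 396.834], [-0.215, -0.649, 0.73, 866.414], [-0.011, 0.749, 0.662, 1035.434], [0.0, 0.0, 0.0, 1.0]] {'img', 'intrinsics', 'extrinsics'}
pivot [([290.6, 277.6], 0.8)]
lever_grip [([242.1, 352.2], 0.73)]
pointer_tip [([209.2, 400.7], 0.43)]
mark_tip []
stand [([328.8, 281.6], 0.91), ([199.3, 368.7], 0.72)]
cup []
sugar [([199.8, 367.7], 0.84)]
yoghurt [([211.3, 403.2], 0.65)]
{'clock': 0.9, 'qpos': array([ 1.05016866,  0.62837911,  0.03846803,  1.51740846, -0.02698134,
        0.99630965, -0.0200055 ]), 'qd': array([-6.59789472e-04, -6.81554433e-04, -1.63031775e-05,  5.35875072e-04,
        8.11948638e-04,  1.75718149e-04,  2.07346801e-04]), 'tau': array([ 4.61442814e-04, -5.63262999e+01,  1.22582383e+00, -1.93785220e+01,
        1.09851468e-02,  1.51117714e-03,  1.98999302e-06]), 'eef_pos': array([ 285.58933502, -583.90789852,  231.32367256]), 'tool_rot': array([ 3.14158065e+00, -4.05140827e-05,  4.54832974e-01]), 'force': array([-0.33735458, -0.33327161,  0.49999594]), 'torque': array([-0.00709602, -0.02468995,  0.00101073]), 'gripper_force': 0.0, 'width': 85.31929277663629}
```

```bash
python3 -c "
import cv2,numpy as np
a=cv2.imread('pics/scene0.png');b=cv2.imread('pics/side0.png');cv2.imwrite('pics/both.png',cv2.resize(np.vstack([a,b]),(400,600)) )"
```

```text
(no output)
```

View pics/scene0.png

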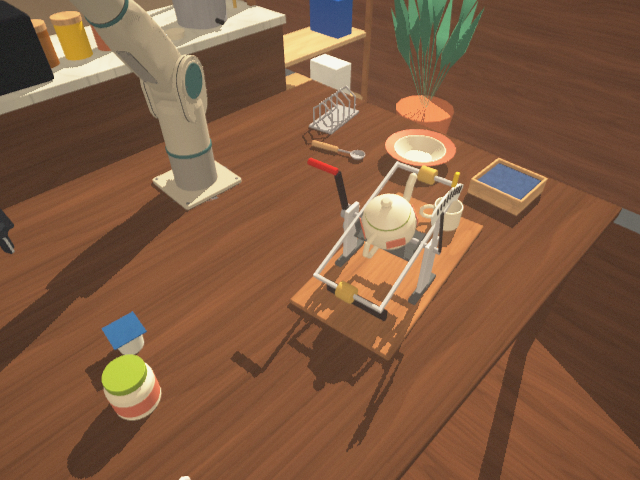

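View pics/side0.png

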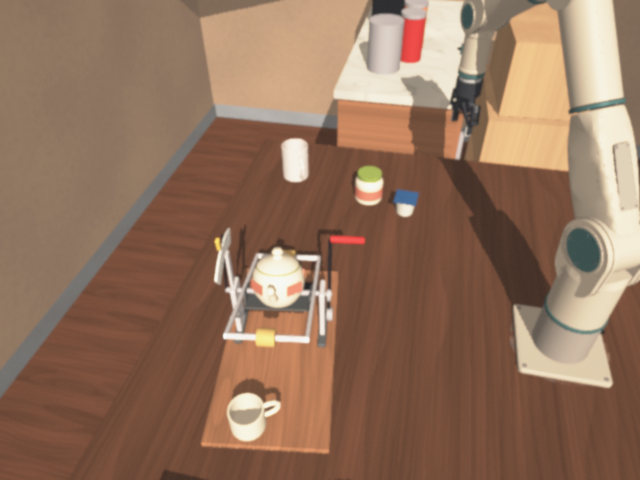

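```bash
python3 -c "
import cv2,numpy as np
a=cv2.imread('pics/scene0.png')[150:320,290:490];b=cv2.imread('pics/side0.png')[220:350,200:380]
cv2.imwrite('pics/ca.png',cv2.resize(a,(700,595),interpolation=cv2.INTER_CUBIC));cv2.imwrite('pics/cb.png',cv2.resize(b,(720,520),interpolation=cv2.INTER_CUBIC))"
```

```text
(no output)
```

View pics/ca.png

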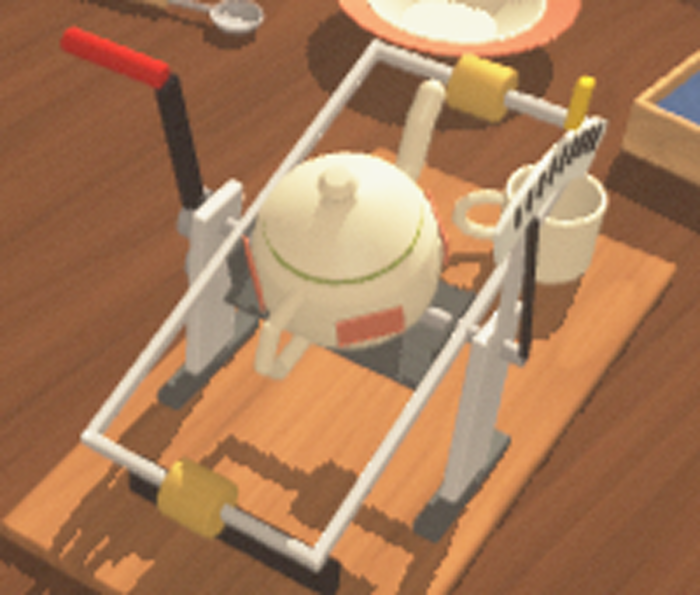

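View pics/cb.png

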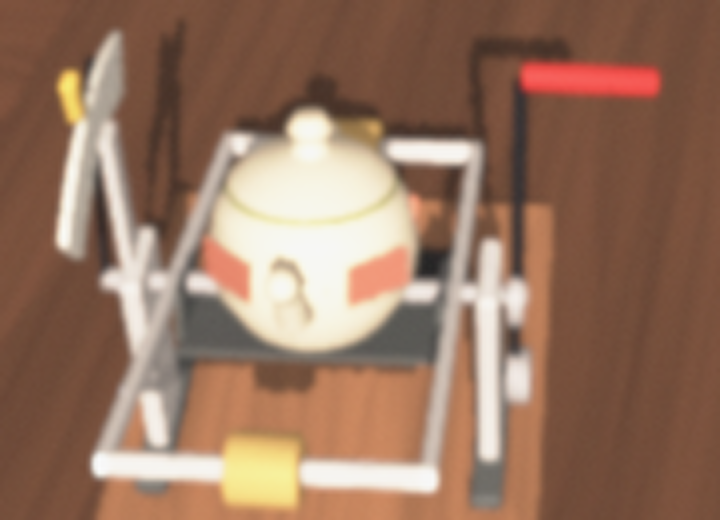

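```bash
cat >> h.py <<'E'
from scipy.optimize import least_squares
def model(p,yaw,tilt,lev,mark):
    c,s=np.cos(yaw),np.sin(yaw)
    R=np.array([[c,-s,0],[s,c,0],[0,0,1]]);o=np.array([p[0],p[1],150.])
    f=lambda x,y,z:o+R@np.array([x,y,z],float)
    w=lambda x,r,a:f(x,r*np.sin(a),r*np.cos(a))
    e=lambda t,y:f(0,y*np.cos(t),-y*np.sin(t))
    return dict(pivot=f(0,0,0),stand=f(0,0,-150),lever_grip=w(-165,140,lev),wf=e(tilt,185),wr=e(tilt,-185),
      mark=lambda x:w(x,172,mark),ptip=lambda x:w(x,142,tilt))
def blobs(img,cond,roi=None):
    h=cv2.cvtColor(img,cv2.COLOR_RGB2HSV).astype(int);m=cond(h[...,0],h[...,1],h[...,2]).astype(np.uint8)
    n,l,st,ce=cv2.connectedComponentsWithStats(m)
    return [(np.round(ce[i],2).tolist(),int(st[i,4])) for i in range(1,n) if st[i,4]>8]
E
python3 - <<'E'
from h import *
S={n:cv2.imread(f"pics/{n}0.png")[:,:,::-1].copy() for n in("scene","side")}
M={n:np.load(f"{n}.npz")["M"] for n in S}
for n,(r0,r1,c0,c1) in dict(scene=(150,320,290,490),side=(220,350,200,380)).items():
    I=S[n][r0:r1,c0:c1]
    for nm,cond in dict(red=lambda h,s,v:((h<6)|(h>174))&(s>190)&(v>110),yel=lambda h,s,v:(h>20)&(h<32)&(s>110)&(v>120)).items():
        print(n,nm,[([round(x+c0,1),round(y+r0,1)],a) for (x,y),a in blobs(I,cond)])
for n,x,y in(("scene",346,292),("scene",428,175),("scene",456,179),("scene",400,280)):
    print(cv2.cvtColor(S[n],cv2.COLOR_RGB2HSV)[y,x])
obs=[("scene","wr",(346.6,292),1),("scene","wf",(428,175),1),("side","wf",(265.5,337.5),1),
("side","pivot",(277.6,290.6),.4),("side","lever_grip",(347.6,239.8),1),("scene","lever_grip",(323.1,166),1),
("scene","mark",(455.7,179.1),1),("scene","ptip",(442.3,211.4),1),("side","mark",(217.4,243.7),.7)]
def res(q,full=False):
    m=model(q[:2],q[2],-.3,-.3,q[3]);r=[]
    for n,k,uv,w in obs:
        p=m[k]; 
        if callable(p): p=p(q[4]+(0 if k=="ptip" else q[5]))
        r.append((proj(M[n],p)-uv)*w)
    return np.array(r) if full else np.append(np.ravel(r),(q[5]+10)*.05)
f=least_squares(res,[700,0,0,.15,120,-10],loss="soft_l1");print(f.x.round(4));
for o,r in zip(obs,res(f.x,True)): print(o[:2],r.round(1))
print(model(f.x[:2],f.x[2],-.3,-.3,.1)["lever_grip"])
C=np.linalg.inv(f.jac.T@f.jac);print(np.sqrt(np.diag(C)).round(4))
E
```

```text
scene red [([322.1, 165.0], 155)]
scene yel [([428.8, 168.9], 48), ([455.3, 178.9], 59)]
side red []
side yel [([217.2, 243.5], 37), ([265.1, 332.9], 52), ([264.7, 343.6], 41)]
[ 18 154 185]
[ 18 150 194]
[ 21 190 200]
[ 17  48 212]
[ 6.783144e+02  1.071694e+02  1.665000e-01  1.418000e-01  1.207030e+02
 -8.918200e+00]
('scene', 'wr') [0.5 1.4]
('scene', 'wf') [ 0.2 -1.7]
('side', 'wf') [-1.   1.1]
('side', 'pivot') [-0.5  0.4]
('side', 'lever_grip') [ 0.8 -0.6]
('scene', 'lever_grip') [-2.5 -0.7]
('scene', 'mark') [-0.3 -0. ]
('scene', 'ptip') [-0.2  0.7]
('side', 'mark') [-0.6  0.1]
[522.45372347  39.02136685 283.74710848]
[1.623  1.792  0.0084 0.0214 2.6395 2.9722]
```

```bash
python3 -m crank '[[[0,0,-1,0.9],[0,0,-1,0.9],[0,0,-1,0.9],[0,0,-1,0.9],[0.586,-1,0,0],[0.586,-1,0,0],[0.586,-1,0,0],[0.586,-1,0,0],[0.586,-1,0,0],[0.586,-1,0,0],[0.586,-1,0,0],[0.586,-1,0,0]]]' -1
python3 -m crank '[[[0.586,-1,0,0],[0.586,-1,0,0],[0.586,-1,0,0],[0.586,-1,0,0],[0.586,-1,0,0],[0.586,-1,0,0],[0.586,-1,0,0],[0.586,-1,0,0],[0.586,-1,0,0],[0.586,-1,0,0],[0.586,-1,0,0],[0.586,-1,0,0]]]'
python3 -m crank '[[[0.586,-1,0,0],[0.586,-1,0,0],[0.586,-1,0,0],[0,0,0,0],[0,0,0,0],[0,0,0,0]]]'
python3 - <<'E'
from h import *
c=ctrl.get_image("scene");cv2.imwrite("pics/scene1.png",c["img"][:,:,::-1])
cv2.imwrite("pics/c1.png",cv2.resize(c["img"][60:320,230:490,::-1],(600,600),interpolation=cv2.INTER_CUBIC))
s=ctrl.read_state();print(s["clock"],s["eef_pos"],s["tool_rot"])
E
```

```text
clock: 1.9
eef_pos: [368.2, -365.9, 331.5]
tool_rot: [3.141, -0.0, 0.167]
force: [0.9, -0.3, -0.7]
width: 85.6
gripper_force: 0.0
clock: 2.9
eef_pos: [491.8, -40.9, 331.6]
tool_rot: [3.141, -0.001, 0.167]
force: [0.6, -1.1, 0.6]
width: 85.5
gripper_force: 0.0
clock: 3.4
eef_pos: [522.1, 38.4, 331.2]
tool_rot: [3.141, 0.001, 0.167]
force: [0.3, -0.2, 0.0]
width: 85.3
gripper_force: 0.0
3.45 [522.07783572  37.78728908 331.30489573] [3.14078235e+00 4.47760737e-04 1.65293383e-01]
```

View pics/c1.png

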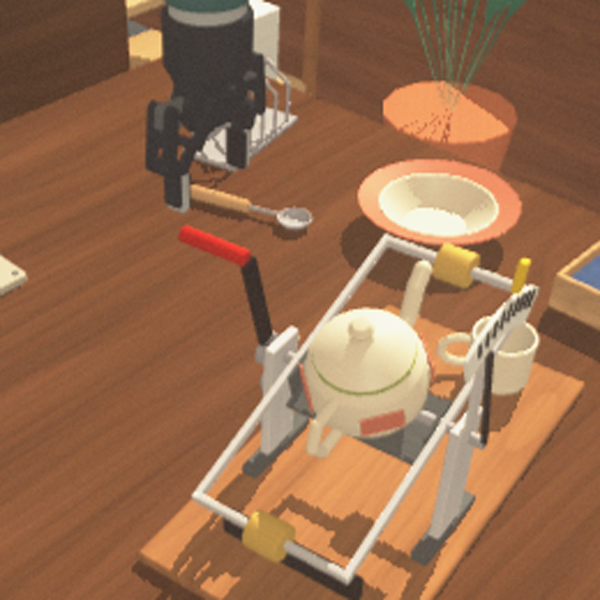

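```bash
python3 -m crank '[[[0,-0.02,0.9,0],[0,0,0.9,0],[0,0,0.96,0],[0,0,0,0],[0,0,0,0]]]' -1 && python3 -m crank '[[[0,0,0,0],[0,0,0,0],[0,0,0,0],[0,0,0,0],[0,0,0,0],[0,0,0,0],[0,0,0,0],[0,0,0,0]]]' 1
python3 - <<'E'
from h import *
c=ctrl.get_image("scene");I=c["img"];cv2.imwrite("pics/scene2.png",I[:,:,::-1])
h=cv2.cvtColor(I,cv2.COLOR_RGB2HSV)
for (x,y) in ((346,292),(342,287),(350,296),(341,293),(340,286),(335,290),(352,303),(338,305)): print((x,y),h[y,x])
for R in((270,315,325,370),(155,200,410,445)):
    r0,r1,c0,c1=R
    print([([round(x+c0,1),round(y+r0,1)],a) for (x,y),a in blobs(I[r0:r1,c0:c1],lambda h,s,v:(h>=16)&(h<30)&(s>120)&(v>110))])
print([(d["position"],d["confidence"]) for d in ctrl.place_of("scene","pointer_tip")])
print([(d["position"],d["confidence"]) for d in ctrl.place_of("scene","lever_grip")])
E
```

```text
clock: 3.87
eef_pos: [521.5, 38.2, 262.0]
tool_rot: [3.141, 0.002, 0.165]
force: [0.8, 0.1, -0.0]
width: 85.2
gripper_force: 0.0
clock: 4.53
eef_pos: [522.5, 39.3, 262.8]
tool_rot: [3.141, -0.001, 0.166]
force: [-1.1, -0.7, 4.2]
width: 14.1
gripper_force: 58.5
(346, 292) [ 19 157 185]
(342, 287) [ 19 154 195]
(350, 296) [ 18 154 184]
(341, 293) [ 18 156 186]
(340, 286) [ 20 157 226]
(335, 290) [ 18 136 135]
(352, 303) [15 92 78]
(338, 305) [ 12 143 146]
[([345.6, 291.7], 349)]
[([426.9, 174.5], 283)]
[([212.8, 442.1], 0.89)]
[]
```

```bash
cat > ctl.py <<'E'
# usage: ctl.py nrows (th=<goal> | phi=<goal>) [T=<s to reach goal>]
import sys,json,os
from h import *
M=np.load("scene.npz")["M"];Q=([678.3,107.2],.1665);B0=dict(wr=(345.6,291.7),wf=(426.9,174.5))
k,d,I,bx,DT=.075,.015,.025,.003,1/12
pr=lambda n,t:proj(M,model(*Q,t,0,0)[n])
off={n:np.array(B0[n])-pr(n,-.3) for n in B0}
def measure():
    c=ctrl.get_image("scene");img=c["img"];cv2.imwrite("pics/last.png",img[:,:,::-1])
    out=[]
    bl=[b for b in blobs(img[120:330,300:480],lambda h,s,v:(h>=16)&(h<30)&(s>120)&(v>110)) if b[1]>90]
    for n in B0:
        tt=np.linspace(-.33,.5,167);cur=np.array([pr(n,t)+off[n] for t in tt])
        best=None
        for (x,y),a in bl:
            dd=np.hypot(*(cur-[x+300,y+120]).T);i=dd.argmin()
            if best is None or dd[i]<best[1]: best=(tt[i],dd[i],a)
            # refine
            if best[2]==a and 0<i<166:
                s=np.polyfit(tt[i-1:i+2],dd[i-1:i+2]**2,2);best=(float(-s[1]/2/s[0]),dd[i],a)
        out.append((n,)+tuple(np.round(best,4)) if best else (n,0,99,0))
    return out
def f(x,u,du):
    th,w,G,b=x;ph=u+b
    a=(G*np.sin(th)+k*(ph-th)+d*(du-w)-bx*w)/I
    return th,w,a
def step(x,u,du,h):
    th,w,a=f(x,u,du)
    w2=w+a*h;th2=th+w2*h
    if th2<-.3: th2,w2=-.3,max(w2,0.)
    return np.array([th2,w2,x[2],x[3]])
def roll(x,us,T,ns=8):
    # us: phi at segment ends incl. start; T: durations
    X=[x]
    for i,t in enumerate(T):
        du=(us[i+1]-us[i])/t
        for j in range(ns): x=step(x,us[i]+du*t*(j+.5)/ns,du,t/ns)
        X.append(x)
    return np.array(X)
S=json.load(open("st.json")) if os.path.exists("st.json") else None
ms=measure();s=ctrl.read_state()
ys=lambda e:(e[0]-Q[0][0])*-np.sin(Q[1])+(e[1]-Q[0][1])*np.cos(Q[1])
ph=lambda y,y0:float(np.arcsin((y-y0)/140+np.sin(-.3)))
if S is None:
    e=[522.5,39.3,262.8];S=dict(y0=ys(e),z0=262.8-140*np.cos(.3),cy=ys(e),cz=262.8,x=[-.3,0,.184,0],P=np.diag([1e-6,1e-6,.015**2,.03**2]).tolist(),us=[-.3],T=[])
x=np.array(S["x"]);Pm=np.array(S["P"])
if S["T"]:
    us,T=S["us"],S["T"];F=np.zeros((4,4));xn=roll(x,us,T)[-1]
    for i in range(4):
        e=np.zeros(4);e[i]=1e-4;e[0]+=0
        F[:,i]=(roll(x+e,us,T)[-1]-roll(x-e,us,T)[-1])/2e-4 if xn[0]>-.299 else np.eye(4)[i]
    tt=sum(T);x=xn;Pm=F@Pm@F.T+np.diag([(.003*tt)**2,(.03)**2*tt,.001**2,.004**2])
meas=[(m[1],.004 if m[3]>240 else .012) for m in ms if m[2]<2.5]
pred=x.copy()
for z,sg in meas:
    H=np.array([[1,0,0,0.]]);K=Pm@H.T/(Pm[0,0]+sg**2);x=x+K[:,0]*(z-x[0]);Pm=(np.eye(4)-K@H)@Pm
if np.mean([m[0] for m in meas])<-.292 and pred[0]<-.28: x[0],x[1]=-.3,0.;Pm[:2,:]=0;Pm[:,:2]=0;Pm[0,0]=Pm[1,1]=1e-6
g=dict(a.split("=") for a in sys.argv[2:]);n=int(sys.argv[1])
u0=ph(S["cy"],S["y0"])
if "phi" in g: us=np.linspace(u0,float(g["phi"]),n+1)
else:
    goal=float(g["th"]);Tg=float(g.get("T",.6));N=24
    t=np.arange(0,N+1)*DT+.05;r=np.clip(t/Tg,0,1);ref=x[0]+(goal-x[0])*(3*r*r-2*r**3) if Tg>.7 else np.full(N+1,goal)
    ueq=-(x[2]*np.sin(goal)-k*goal)/k-x[3]
    x0=x.copy()
    def cost(p):
        U=np.r_[u0,u0,p];X=roll(x0,U,[.05]+[DT]*N,4)[1:]
        dU=np.diff(np.r_[u0,p])
        return np.r_[(X[:,0]-ref)*3,3*(X[-1,1]),6*(X[-1,0]-goal),dU*.8,np.diff(dU)*1.2,(p[-6:]-ueq)*.3]
    p=least_squares(cost,np.linspace(u0,ueq,N),max_nfev=8).x;us=np.r_[u0,np.clip(p,-1,.95)]
rows=[];cy,cz=S["cy"],S["cz"];uu=[u0]
for u in us[1:n+1]:
    a=round(np.clip(-(S["y0"]+140*(np.sin(u)-np.sin(-.3))-cy)/25,-1,1),2);b=round(np.clip(-(S["z0"]+140*np.cos(u)-cz)/25,-1,1),2)
    cy-=a*25;cz-=b*25;rows.append([0,a,b,0]);uu.append(ph(cy,S["y0"]))
PX=roll(x,[u0,u0]+uu[1:],[.05]+[DT]*n)
print("clk",round(s["clock"],2),"meas",ms,"pred",pred.round(3),"est",x.round(4),"phi",round(u0,3),"phi_meas",round(ph(ys(s["eef_pos"]),S["y0"]),3),"cmd/meas z",round(S["cz"],1),round(s["eef_pos"][2],1),"F",s["force"].round(1))
print("plan phi",np.round(uu,2),"-> th,w",PX[-1][:2].round(3));print(json.dumps([rows]))
json.dump(dict(S,cy=cy,cz=cz,x=x.tolist(),P=Pm.tolist(),us=[u0]+uu,T=[.05]+[DT]*n),open("st.json","w"))
E
rm -f st.json; python3 ctl.py 12 phi=0.3
```

```text
clk 4.73 meas [('wr', np.float64(-0.3), np.float64(0.0316), np.float64(350.0)), ('wf', np.float64(-0.2986), np.float64(0.0806), np.float64(285.0))] pred [-0.3    0.     0.184  0.   ] est [-0.3    0.     0.184  0.   ] phi -0.3 phi_meas -0.3 cmd/meas z 262.8 262.8 F [-1.7 -1.8  6. ]
plan phi [-0.3  -0.25 -0.2  -0.15 -0.1  -0.05 -0.    0.05  0.1   0.15  0.2   0.25
  0.3 ] -> th,w [-0.3  0. ]
[[[0, -0.27, -0.08, 0], [0, -0.27, -0.06, 0], [0, -0.28, -0.05, 0], [0, -0.28, -0.03, 0], [0, -0.28, -0.02, 0], [0, -0.27, -0.01, 0], [0, -0.28, 0.01, 0], [0, -0.28, 0.02, 0], [0, -0.28, 0.03, 0], [0, -0.28, 0.05, 0], [0, -0.27, 0.06, 0], [0, -0.27, 0.08, 0]]]
```

```bash
python3 -m crank '[[[0,-0.27,-0.08,0],[0,-0.27,-0.06,0],[0,-0.28,-0.05,0],[0,-0.28,-0.03,0],[0,-0.28,-0.02,0],[0,-0.27,-0.01,0],[0,-0.28,0.01,0],[0,-0.28,0.02,0],[0,-0.28,0.03,0],[0,-0.28,0.05,0],[0,-0.27,0.06,0],[0,-0.27,0.08,0]]]'; python3 ctl.py 4 phi=0.42
```

```text
clock: 5.73
eef_pos: [509.6, 121.9, 262.2]
tool_rot: [3.141, -0.002, 0.167]
force: [5.7, -1.9, 1.3]
width: 13.8
gripper_force: 60.7
clk 5.78 meas [('wr', np.float64(-0.2992), np.float64(0.0806), np.float64(351.0)), ('wf', np.float64(-0.299), np.float64(0.051), np.float64(280.0))] pred [-0.3    0.     0.184  0.   ] est [-0.3    0.     0.184  0.   ] phi 0.3 phi_meas 0.318 cmd/meas z 262.8 261.7 F [ 4.9 -2.4  0.6]
plan phi [0.3  0.33 0.36 0.39 0.42] -> th,w [-0.299  0.018]
[[[0, -0.16, 0.05, 0], [0, -0.16, 0.06, 0], [0, -0.15, 0.06, 0], [0, -0.16, 0.07, 0]]]
```

```bash
python3 -m crank '[[[0,-0.16,0.05,0],[0,-0.16,0.06,0],[0,-0.15,0.06,0],[0,-0.16,0.07,0]]]'; python3 ctl.py 3 phi=0.5
```

```text
clock: 6.12
eef_pos: [507.0, 137.8, 256.6]
tool_rot: [-3.141, -0.003, 0.167]
force: [5.0, -1.1, 4.8]
width: 14.2
gripper_force: 59.8
clk 6.17 meas [('wr', np.float64(-0.2831), np.float64(0.1036), np.float64(345.0)), ('wf', np.float64(-0.2828), np.float64(0.1137), np.float64(280.0))] pred [-0.299  0.018  0.184  0.   ] est [-0.2887  0.1103  0.1497  0.0353] phi 0.42 phi_meas 0.436 cmd/meas z 256.8 256.3 F [ 5.1 -1.3  4. ]
plan phi [0.42 0.45 0.47 0.5 ] -> th,w [-0.226  0.323]
[[[0, -0.13, 0.06, 0], [0, -0.14, 0.07, 0], [0, -0.13, 0.07, 0]]]
```

```bash
python3 - <<'E'
import json,numpy as np
S=json.load(open("st.json"));S["cy"]+=.40*25;S["cz"]+=.20*25
S["cy"]-=0;S["x"]=[-.283,.1,.17,.035];S["P"]=np.diag([.002**2,.04**2,.008**2,.02**2]).tolist()
u=S["us"][0];S["us"]=[u,u];S["T"]=[.05];S["cy"]=S["cy"]-20
print(u)
json.dump(S,open("st.json","w"))
E
sed -i 's/^u0=ph/# /;/^# /d' ctl.py; sed -i 's/^g=dict/u0=ph(S["cy"],S["y0"])\ng=dict/' ctl.py
python3 - <<'E'
import json,numpy as np
S=json.load(open("st.json"));S["cy"]+=0
y=S["y0"]+140*(np.sin(S["us"][0])-np.sin(-.3));print(S["cy"],y,S["cz"]);S["cy"]=y;json.dump(S,open("st.json","w"))
E
python3 ctl.py 3 th=0.142 T=1.4
```

```text
0.4203184679175253
57.360008377831164 57.36000837783118 256.8
clk 6.22 meas [('wr', np.float64(-0.2773), np.float64(0.1148), np.float64(350.0)), ('wf', np.float64(-0.2787), np.float64(0.1239), np.float64(280.0))] pred [-0.278  0.112  0.17   0.035] est [-0.2778  0.1107  0.17    0.035 ] phi 0.42 phi_meas 0.433 cmd/meas z 256.8 256.4 F [ 5.6 -0.9  4.1]
plan phi [0.42 0.46 0.48 0.5 ] -> th,w [-0.221  0.28 ]
[[[0, -0.18, 0.08, 0], [0, -0.14, 0.07, 0], [0, -0.09, 0.05, 0]]]
```

```bash
python3 -m crank '[[[0,-0.18,0.08,0],[0,-0.14,0.07,0],[0,-0.09,0.05,0]]]'; python3 ctl.py 3 th=0.142 T=1.1
```

```text
clock: 6.47
eef_pos: [505.5, 147.2, 251.2]
tool_rot: [3.141, -0.003, 0.167]
force: [6.5, -2.9, 3.5]
width: 14.2
gripper_force: 60.4
clk 6.52 meas [('wr', np.float64(-0.2194), np.float64(0.1723), np.float64(361.0)), ('wf', np.float64(-0.2293), np.float64(0.0391), np.float64(271.0))] pred [-0.221  0.28   0.17   0.035] est [-0.2242  0.2701  0.1707  0.0337] phi 0.502 phi_meas 0.508 cmd/meas z 251.8 251.0 F [ 6.6 -2.3  2.8]
plan phi [0.5  0.44 0.4  0.38] -> th,w [-0.13   0.348]
[[[0, 0.3, -0.15, 0], [0, 0.21, -0.1, 0], [0, 0.13, -0.05, 0]]]
```

```bash
python3 -m crank '[[[0,0.3,-0.15,0],[0,0.21,-0.1,0],[0,0.13,-0.05,0]]]'; python3 ctl.py 3 th=0.142 T=0.9
```

```text
clock: 6.77
eef_pos: [507.6, 133.4, 258.3]
tool_rot: [-3.138, -0.002, 0.166]
force: [6.1, 3.8, -5.3]
width: 14.1
gripper_force: 59.5
clk 6.82 meas [('wr', np.float64(-0.1175), np.float64(0.1489), np.float64(374.0)), ('wf', np.float64(-0.1291), np.float64(0.103), np.float64(264.0))] pred [-0.13   0.348  0.171  0.034] est [-0.1237  0.3702  0.1685  0.0388] phi 0.376 phi_meas 0.394 cmd/meas z 259.3 258.4 F [ 6.6  2.6 -3.2]
plan phi [0.38 0.26 0.17 0.11] -> th,w [-0.017  0.316]
[[[0, 0.64, -0.21, 0], [0, 0.48, -0.1, 0], [0, 0.3, -0.04, 0]]]
```

```bash
python3 -m crank '[[[0,0.64,-0.21,0],[0,0.48,-0.1,0],[0,0.3,-0.04,0]]]'; python3 ctl.py 3 th=0.142 T=0.75
```

```text
clock: 7.07
eef_pos: [512.9, 100.1, 269.0]
tool_rot: [-3.136, -0.002, 0.168]
force: [0.1, 4.0, 12.6]
width: 14.4
gripper_force: 60.5
clk 7.12 meas [('wr', np.float64(-0.0027), np.float64(0.1948), np.float64(381.0)), ('wf', np.float64(-0.012), np.float64(0.1678), np.float64(246.0))] pred [-0.017  0.316  0.168  0.039] est [-0.0081  0.3441  0.1671  0.0471] phi 0.114 phi_meas 0.131 cmd/meas z 268.1 269.2 F [-0.7  3.7 13.5]
plan phi [ 0.11 -0.01 -0.09 -0.14] -> th,w [0.077 0.201]
[[[0, 0.67, -0.04, 0], [0, 0.47, 0.02, 0], [0, 0.29, 0.04, 0]]]
```

```bash
python3 -m crank '[[[0,0.67,-0.04,0],[0,0.47,0.02,0],[0,0.29,0.04,0]]]'; python3 ctl.py 3 th=0.142
```

```text
clock: 7.37
eef_pos: [518.7, 62.9, 267.7]
tool_rot: [-3.138, -0.001, 0.167]
force: [0.2, 1.7, 11.5]
width: 14.2
gripper_force: 63.1
clk 7.42 meas [('wr', np.float64(0.0979), np.float64(0.2122), np.float64(389.0)), ('wf', np.float64(0.0869), np.float64(0.1339), np.float64(233.0))] pred [0.077 0.201 0.167 0.047] est [0.0938 0.2558 0.1696 0.0657] phi -0.142 phi_meas -0.137 cmd/meas z 267.6 267.5 F [1.5 1.1 8. ]
plan phi [-0.14 -0.23 -0.3  -0.35] -> th,w [0.146 0.076]
[[[0, 0.49, 0.09, 0], [0, 0.39, 0.1, 0], [0, 0.24, 0.09, 0]]]
```

```bash
python3 -m crank '[[[0,0.49,0.09,0],[0,0.39,0.1,0],[0,0.24,0.09,0]]]'; python3 ctl.py 3 th=0.142
```

```text
clock: 7.67
eef_pos: [523.1, 35.0, 259.8]
tool_rot: [-3.138, -0.0, 0.167]
force: [1.9, 0.1, 6.7]
width: 14.4
gripper_force: 65.0
clk 7.72 meas [('wr', np.float64(0.1486), np.float64(0.1473), np.float64(394.0)), ('wf', np.float64(0.1382), np.float64(0.4485), np.float64(227.0))] pred [0.146 0.076 0.17  0.066] est [0.1474 0.079  0.1699 0.0666] phi -0.349 phi_meas -0.345 cmd/meas z 260.6 259.3 F [2.9 2.7 2.8]
plan phi [-0.35 -0.37 -0.37 -0.36] -> th,w [ 0.154 -0.024]
[[[0, 0.09, 0.03, 0], [0, 0.02, 0.01, 0], [0, -0.06, -0.02, 0]]]
```

Prediction matches. I'll continue and also take a crop of pointer against mark.

```bash
python3 -m crank '[[[0,0.09,0.03,0],[0,0.02,0.01,0],[0,-0.06,-0.02,0]]]'; python3 ctl.py 4 th=0.142; python3 -c "
import cv2
a=cv2.imread('pics/last.png')[155:235,405:485];cv2.imwrite('pics/m1.png',cv2.resize(a,(600,600),interpolation=cv2.INTER_CUBIC))"
```

```text
clock: 7.97
eef_pos: [523.4, 33.1, 259.3]
tool_rot: [-3.14, 0.0, 0.167]
force: [2.4, 2.7, 0.5]
width: 14.4
gripper_force: 64.4
clk 8.02 meas [('wr', np.float64(0.1491), np.float64(0.1472), np.float64(392.0)), ('wf', np.float64(0.138), np.float64(0.332), np.float64(227.0))] pred [ 0.154 -0.024  0.17   0.067] est [ 0.1486 -0.0395  0.1684  0.0633] phi -0.359 phi_meas -0.345 cmd/meas z 260.1 259.4 F [1.8 3.7 0.9]
plan phi [-0.36 -0.31 -0.26 -0.24 -0.22] -> th,w [ 0.137 -0.   ]
[[[0, -0.28, -0.1, 0], [0, -0.23, -0.07, 0], [0, -0.15, -0.04, 0], [0, -0.09, -0.02, 0]]]
```

View pics/m1.png

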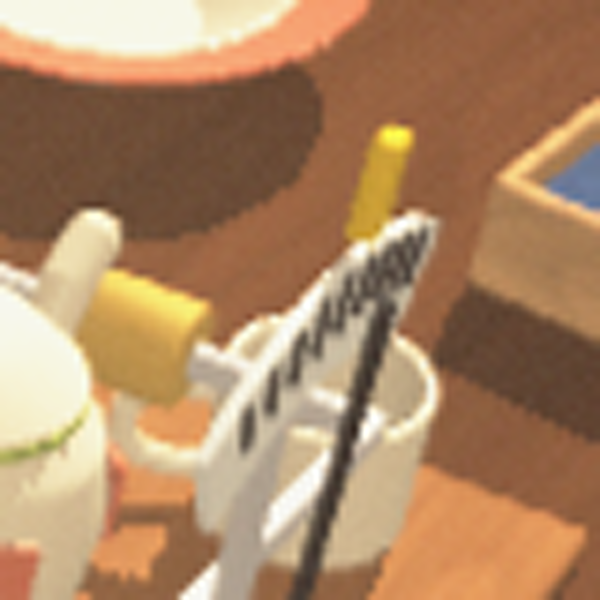

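```bash
python3 -c "
import cv2
a=cv2.imread('pics/last.png')[165:217,430:470];cv2.imwrite('pics/m2.png',cv2.resize(a,None,fx=11.5,fy=11.5,interpolation=cv2.INTER_CUBIC))"
```

```text
(no output)
```

View pics/m2.png

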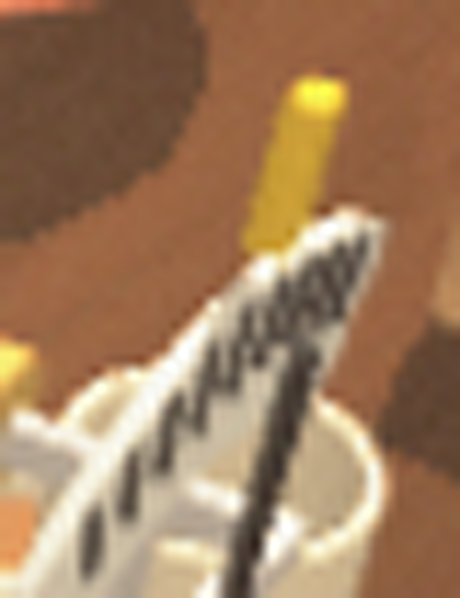

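```bash
cat > mk.py <<'E'
from h import *
M=np.load("scene.npz")["M"];Ms=np.load("side.npz")["M"]
px=lambda c:np.array([430+(c[0]+.5)/11.5-.5,165+(c[1]+.5)/11.5-.5])
tk=[(92,540),(130,486),(170,432),(205,395),(240,360),(262,325),(290,300),(318,285),(350,262)]
def res(q,full=0):
    x,y,yaw,xa,rt,mk,xm,xp,th,du,dv=q;c,s=np.cos(yaw),np.sin(yaw);R=np.array([[c,-s,0],[s,c,0],[0,0,1]])
    w=lambda X,r,a:np.array([x,y,150])+R@np.array([X,r*np.sin(a),r*np.cos(a)])
    e=lambda t,Y:np.array([x,y,150])+R@np.array([0,Y*np.cos(t),-Y*np.sin(t)])
    pj=lambda p:proj(M,p)+[du,dv]
    r=[(pj(w(xa,rt,-.3+.1*i))-px(t))*1.5 for i,t in enumerate(tk)]
    r+=[pj(w(xm,172,mk))-(455.5,179),pj(w(xp,142,-.3))-(442.2,212),pj(w(xp,142,th))-px((303,345))]
    r+=[pj(e(-.3,-185))-(345.6,291.7),pj(e(-.3,185))-(426.9,174.5),pj(w(-165,140,-.3))-(322.1,165),proj(Ms,w(xm,172,mk))-(217.2,243.5),proj(Ms,w(-165,140,-.3))-(347.6,239.8),proj(Ms,e(-.3,185))-(265.1,337.5)]
    if full:return np.round(r,1)
    return np.r_[np.ravel(r),(xm-xa)*.3,du,dv,(th-.146)/.01]
f=least_squares(res,[678,107,.166,110,145,.14,110,120,.145,0,0],loss="soft_l1")
print(f.x.round(3));print(np.sqrt(np.diag(np.linalg.inv(f.jac.T@f.jac))).round(3));print(res(f.x,1).tolist())
E
python3 mk.py
```

```text
[ 6.77333e+02  1.06002e+02  1.61000e-01  1.13435e+02  1.39031e+02
  1.46000e-01  1.12655e+02  1.22506e+02  1.45000e-01  1.09000e-01
 -1.71000e-01]
[1.867 1.949 0.007 1.749 1.303 0.016 2.15  2.201 0.01  0.742 0.625]
[[0.0, 0.2], [0.1, -0.2], [-0.3, 0.2], [-0.2, -0.7], [-0.4, -1.0], [0.7, -0.3], [0.7, 0.1], [0.3, 0.2], [-1.0, 2.4], [-0.3, 0.1], [-0.2, 0.5], [0.1, -0.3], [0.5, 1.3], [1.2, -1.2], [-1.9, -0.1], [-0.4, 0.1], [1.4, -0.6], [-0.4, 0.7]]
```

```bash
python3 -m crank '[[[0,-0.28,-0.1,0],[0,-0.23,-0.07,0],[0,-0.15,-0.04,0],[0,-0.09,-0.02,0]]]'; python3 ctl.py 4 th=0.145
```

```text
clock: 8.35
eef_pos: [520.7, 50.0, 264.6]
tool_rot: [3.14, 0.0, 0.168]
force: [6.1, -0.3, -6.2]
width: 13.8
gripper_force: 62.9
clk 8.4 meas [('wr', np.float64(0.1236), np.float64(0.1994), np.float64(390.0)), ('wf', np.float64(0.115), np.float64(0.1528), np.float64(232.0))] pred [ 0.137 -0.     0.168  0.063] est [ 0.1238 -0.0362  0.1658  0.0578] phi -0.219 phi_meas -0.217 cmd/meas z 265.8 264.7 F [ 5.8  0.9 -5.2]
plan phi [-0.22 -0.16 -0.13 -0.13 -0.14] -> th,w [0.131 0.058]
[[[0, -0.31, -0.06, 0], [0, -0.17, -0.02, 0], [0, -0.02, -0.0, 0], [0, 0.09, 0.01, 0]]]
```

```bash
python3 -m crank '[[[0,-0.31,-0.06,0],[0,-0.17,-0.02,0],[0,-0.02,0,0],[0,0.09,0.01,0]]]'; python3 ctl.py 4 th=0.145
```

```text
clock: 8.73
eef_pos: [519.3, 59.6, 266.8]
tool_rot: [3.139, -0.001, 0.167]
force: [5.6, -0.4, -3.9]
width: 13.7
gripper_force: 62.5
clk 8.78 meas [('wr', np.float64(0.1193), np.float64(0.1817), np.float64(388.0)), ('wf', np.float64(0.1104), np.float64(0.1471), np.float64(233.0))] pred [0.131 0.058 0.166 0.058] est [0.1194 0.03   0.1644 0.054 ] phi -0.144 phi_meas -0.154 cmd/meas z 267.6 266.7 F [ 5.9 -0.4 -2.9]
plan phi [-0.14 -0.14 -0.15 -0.17 -0.19] -> th,w [0.138 0.048]
[[[0, -0.01, -0.0, 0], [0, 0.04, 0.0, 0], [0, 0.1, 0.02, 0], [0, 0.12, 0.02, 0]]]
```

```bash
python3 -m crank '[[[0,-0.01,0,0],[0,0.04,0,0],[0,0.1,0.02,0],[0,0.12,0.02,0]]]'; python3 ctl.py 4 th=0.145
```

```text
clock: 9.12
eef_pos: [520.1, 54.3, 265.9]
tool_rot: [3.141, -0.001, 0.167]
force: [3.4, 2.8, -2.4]
width: 14.2
gripper_force: 62.6
clk 9.17 meas [('wr', np.float64(0.1344), np.float64(0.1116), np.float64(396.0)), ('wf', np.float64(0.1243), np.float64(0.2444), np.float64(230.0))] pred [0.138 0.048 0.164 0.054] est [0.1338 0.0371 0.164  0.0527] phi -0.19 phi_meas -0.192 cmd/meas z 266.6 265.8 F [ 4.4  1.6 -2.8]
plan phi [-0.19 -0.2  -0.21 -0.22 -0.23] -> th,w [0.145 0.013]
[[[0, 0.07, 0.01, 0], [0, 0.06, 0.02, 0], [0, 0.06, 0.01, 0], [0, 0.04, 0.01, 0]]]
```

```bash
python3 -m crank '[[[0,0.07,0.01,0],[0,0.06,0.02,0],[0,0.06,0.01,0],[0,0.04,0.01,0]]]'; python3 ctl.py 5 th=0.147
```

```text
clock: 9.5
eef_pos: [520.8, 49.8, 265.0]
tool_rot: [-3.14, -0.001, 0.167]
force: [3.5, 3.6, 0.2]
width: 14.2
gripper_force: 62.9
clk 9.55 meas [('wr', np.float64(0.1441), np.float64(0.1194), np.float64(395.0)), ('wf', np.float64(0.1349), np.float64(0.2072), np.float64(225.0))] pred [0.145 0.013 0.164 0.053] est [0.1433 0.0101 0.1639 0.0523] phi -0.232 phi_meas -0.222 cmd/meas z 265.3 265.0 F [ 4.1  4.2 -0.4]
plan phi [-0.23 -0.23 -0.23 -0.23 -0.23 -0.23] -> th,w [0.147 0.004]
[[[0, -0.02, -0.01, 0], [0, -0.01, 0.0, 0], [0, -0.0, 0.0, 0], [0, 0.0, 0.0, 0], [0, 0.01, 0.0, 0]]]
```

Excellent: balanced from about t = 9.5 s. I'm holding it there.

```bash
python3 -m crank '[[[0,-0.02,-0.01,0],[0,-0.01,0,0],[0,0,0,0],[0,0,0,0],[0,0.01,0,0]]]'; python3 ctl.py 6 th=0.147
```

```text
clock: 9.97
eef_pos: [520.7, 50.4, 265.1]
tool_rot: [-3.14, -0.001, 0.167]
force: [4.7, 4.1, -2.4]
width: 14.4
gripper_force: 62.7
clk 10.02 meas [('wr', np.float64(0.1551), np.float64(0.1261), np.float64(399.0)), ('wf', np.float64(0.1417), np.float64(0.3889), np.float64(220.0))] pred [0.147 0.004 0.164 0.052] est [0.1533 0.0189 0.1643 0.054 ] phi -0.228 phi_meas -0.217 cmd/meas z 265.6 265.1 F [ 3.7  3.2 -1.5]
plan phi [-0.23 -0.25 -0.26 -0.27 -0.26 -0.25 -0.24] -> th,w [ 0.149 -0.016]
[[[0, 0.12, 0.04, 0], [0, 0.08, 0.01, 0], [0, 0.01, 0.01, 0], [0, -0.03, -0.01, 0], [0, -0.05, -0.01, 0], [0, -0.05, -0.02, 0]]]
```

```bash
python3 -m crank '[[[0,0.12,0.04,0],[0,0.08,0.01,0],[0,0.01,0.01,0],[0,-0.03,-0.01,0],[0,-0.05,-0.01,0],[0,-0.05,-0.02,0]]]'; python3 ctl.py 6 th=0.147
```

```text
clock: 10.52
eef_pos: [521.0, 48.6, 264.7]
tool_rot: [-3.14, -0.001, 0.167]
force: [4.7, 4.7, -2.1]
width: 13.9
gripper_force: 62.6
clk 10.57 meas [('wr', np.float64(0.1583), np.float64(0.1346), np.float64(392.0)), ('wf', np.float64(0.1474), np.float64(0.5208), np.float64(220.0))] pred [ 0.149 -0.016  0.164  0.054] est [0.1569 0.0002 0.1647 0.0556] phi -0.243 phi_meas -0.229 cmd/meas z 265.1 264.7 F [ 4.6  3.5 -0.1]
plan phi [-0.24 -0.26 -0.26 -0.26 -0.26 -0.25 -0.24] -> th,w [ 0.148 -0.015]
[[[0, 0.08, 0.02, 0], [0, 0.03, 0.01, 0], [0, -0.0, 0.0, 0], [0, -0.04, -0.01, 0], [0, -0.05, -0.01, 0], [0, -0.05, -0.01, 0]]]
```

```bash
python3 -m crank '[[[0,0.08,0.02,0],[0,0.03,0.01,0],[0,0,0,0],[0,-0.04,-0.01,0],[0,-0.05,-0.01,0],[0,-0.05,-0.01,0]]]'; python3 ctl.py 6 th=0.146
```

```text
clock: 11.07
eef_pos: [520.9, 49.0, 264.8]
tool_rot: [-3.14, -0.001, 0.167]
force: [3.1, 4.1, -0.2]
width: 14.3
gripper_force: 62.9
clk 11.12 meas [('wr', np.float64(0.1607), np.float64(0.0503), np.float64(391.0)), ('wf', np.float64(0.148), np.float64(0.4915), np.float64(222.0))] pred [ 0.148 -0.015  0.165  0.056] est [0.159  0.007  0.1652 0.0575] phi -0.237 phi_meas -0.226 cmd/meas z 265.1 264.8 F [4.3 4.1 1.3]
plan phi [-0.24 -0.26 -0.28 -0.28 -0.27 -0.26 -0.24] -> th,w [ 0.149 -0.022]
[[[0, 0.15, 0.03, 0], [0, 0.07, 0.03, 0], [0, 0.01, -0.0, 0], [0, -0.05, -0.02, 0], [0, -0.07, -0.01, 0], [0, -0.07, -0.02, 0]]]
```

```bash
sed -i 's/\.004\*\*2\])/.01**2])/' ctl.py; python3 -m crank '[[[0,0.15,0.03,0],[0,0.07,0.03,0],[0,0.01,0,0],[0,-0.05,-0.02,0],[0,-0.07,-0.01,0],[0,-0.07,-0.02,0]]]'; python3 ctl.py 5 th=0.146; python3 -c "
import cv2
a=cv2.imread('pics/last.png')[165:217,430:470];cv2.imwrite('pics/m3.png',cv2.resize(a,None,fx=11.5,fy=11.5,interpolation=cv2.INTER_CUBIC))"
```

```text
clock: 11.62
eef_pos: [521.3, 46.3, 264.6]
tool_rot: [3.14, -0.001, 0.167]
force: [4.5, 0.2, 1.6]
width: 14.0
gripper_force: 62.4
clk 11.67 meas [('wr', np.float64(0.1516), np.float64(0.255), np.float64(393.0)), ('wf', np.float64(0.1398), np.float64(0.3557), np.float64(227.0))] pred [ 0.149 -0.022  0.165  0.058] est [ 0.1503 -0.0183  0.1653  0.0578] phi -0.244 phi_meas -0.245 cmd/meas z 264.8 264.6 F [ 3.4 -1.2  2.7]
plan phi [-0.24 -0.24 -0.23 -0.23 -0.23 -0.22] -> th,w [ 0.145 -0.001]
[[[0, -0.03, -0.01, 0], [0, -0.04, -0.01, 0], [0, -0.02, -0.0, 0], [0, -0.01, -0.01, 0], [0, -0.01, 0.0, 0]]]
```

View pics/m3.png

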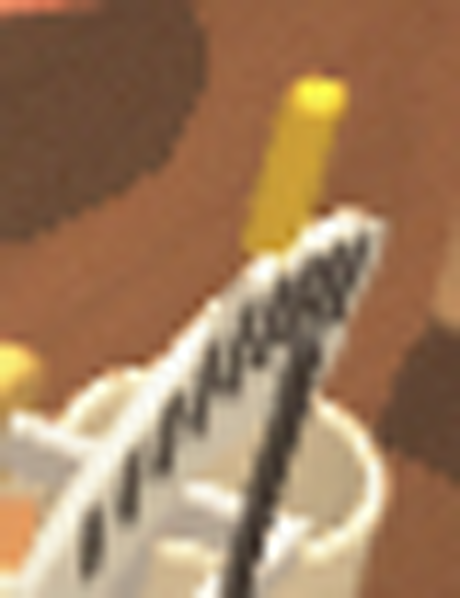

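Run:
```python
from h import *
M=np.load("scene.npz")["M"]
x,y,yaw=677.3,106,.161;c,s=np.cos(yaw),np.sin(yaw);R=np.array([[c,-s,0],[s,c,0],[0,0,1]])
w=lambda X,r,a:proj(M,np.array([x,y,150])+R@np.array([X,r*np.sin(a),r*np.cos(a)]))
cr=lambda p:((p-[430,165]+.5)*11.5).round()
for a in(.12,.147,.17): print("ptr",a,cr(w(122.5,60,a)),cr(w(122.5,142,a)))
for X in(108,113,118,122):
  for a in(.12,.145,.17,.2,.23): print("mark",X,a,cr(w(X,157,a)),cr(w(X,187,a)))
```

```text
ptr 0.12 [186. 739.] [296. 352.]
ptr 0.147 [189. 735.] [304. 343.]
ptr 0.17 [192. 732.] [311. 336.]
mark 108 0.12 [237. 247.] [279.  92.]
mark 108 0.145 [246. 239.] [290.  82.]
mark 108 0.17 [255. 231.] [301.  73.]
mark 108 0.2 [265. 222.] [313.  63.]
mark 108 0.23 [275. 214.] [325.  54.]
mark 113 0.12 [265. 257.] [308. 102.]
mark 113 0.145 [273. 249.] [318.  92.]
mark 113 0.17 [282. 241.] [329.  83.]
mark 113 0.2 [292. 232.] [341.  73.]
mark 113 0.23 [302. 224.] [352.  64.]
mark 118 0.12 [292. 267.] [336. 112.]
mark 118 0.145 [301. 259.] [346. 102.]
mark 118 0.17 [310. 251.] [357.  93.]
mark 118 0.2 [320. 242.] [369.  83.]
mark 118 0.23 [330. 234.] [380.  73.]
mark 122 0.12 [314. 275.] [359. 120.]
mark 122 0.145 [323. 267.] [369. 110.]
mark 122 0.17 [332. 259.] [379. 100.]
mark 122 0.2 [342. 250.] [391.  90.]
mark 122 0.23 [351. 242.] [403.  81.]
```

```bash
python3 -m crank '[[[0,-0.03,-0.01,0],[0,-0.04,-0.01,0],[0,-0.02,0,0],[0,-0.01,-0.01,0],[0,-0.01,0,0]]]'; python3 ctl.py 6 th=0.148
```

```text
clock: 12.08
eef_pos: [520.9, 49.1, 265.2]
tool_rot: [3.141, -0.001, 0.166]
force: [5.1, -1.3, 3.0]
width: 13.8
gripper_force: 62.5
clk 12.13 meas [('wr', np.float64(0.1402), np.float64(0.2125), np.float64(390.0)), ('wf', np.float64(0.1284), np.float64(0.3883), np.float64(230.0))] pred [ 0.145 -0.001  0.165  0.058] est [ 0.1394 -0.0154  0.1651  0.0559] phi -0.224 phi_meas -0.226 cmd/meas z 265.6 265.2 F [ 4.3 -1.9  3.8]
plan phi [-0.22 -0.2  -0.19 -0.19 -0.2  -0.21 -0.22] -> th,w [0.146 0.017]
[[[0, -0.12, -0.03, 0], [0, -0.07, -0.01, 0], [0, -0.0, -0.0, 0], [0, 0.04, 0.01, 0], [0, 0.06, 0.01, 0], [0, 0.06, 0.01, 0]]]
```

```bash
python3 -m crank '[[[0,-0.12,-0.03,0],[0,-0.07,-0.01,0],[0,0,0,0],[0,0.04,0.01,0],[0,0.06,0.01,0],[0,0.06,0.01,0]]]'; python3 ctl.py 6 th=0.148
```

```text
clock: 12.63
eef_pos: [520.8, 49.9, 265.4]
tool_rot: [3.141, -0.001, 0.166]
force: [4.2, -0.9, 2.8]
width: 14.5
gripper_force: 62.5
clk 12.68 meas [('wr', np.float64(0.1316), np.float64(0.196), np.float64(391.0)), ('wf', np.float64(0.123), np.float64(0.2378), np.float64(231.0))] pred [0.146 0.017 0.165 0.056] est [ 0.1313 -0.0149  0.1648  0.0495] phi -0.219 phi_meas -0.223 cmd/meas z 265.8 265.3 F [ 4.5 -1.3  2.7]
plan phi [-0.22 -0.18 -0.16 -0.16 -0.17 -0.19 -0.21] -> th,w [0.144 0.031]
[[[0, -0.21, -0.04, 0], [0, -0.11, -0.02, 0], [0, -0.01, 0.0, 0], [0, 0.06, 0.01, 0], [0, 0.1, 0.02, 0], [0, 0.1, 0.02, 0]]]
```

```bash
python3 -m crank '[[[0,-0.21,-0.04,0],[0,-0.11,-0.02,0],[0,-0.01,0,0],[0,0.06,0.01,0],[0,0.1,0.02,0],[0,0.1,0.02,0]]]'; python3 ctl.py 4 th=0.148
```

```text
clock: 13.18
eef_pos: [520.3, 52.6, 266.3]
tool_rot: [-3.141, -0.001, 0.167]
force: [3.6, 0.3, 8.7]
width: 14.4
gripper_force: 62.4
clk 13.23 meas [('wr', np.float64(0.1403), np.float64(0.1447), np.float64(392.0)), ('wf', np.float64(0.13), np.float64(0.3066), np.float64(231.0))] pred [0.144 0.031 0.165 0.05 ] est [0.1394 0.0195 0.1647 0.0472] phi -0.206 phi_meas -0.204 cmd/meas z 266.1 266.2 F [ 3.  -0.4  7.5]
plan phi [-0.21 -0.21 -0.21 -0.22 -0.22] -> th,w [0.146 0.013]
[[[0, 0.01, -0.0, 0], [0, 0.01, 0.0, 0], [0, 0.03, 0.01, 0], [0, 0.03, 0.01, 0]]]
```

```bash
python3 -m crank '[[[0,0.01,0,0],[0,0.01,0,0],[0,0.03,0.01,0],[0,0.03,0.01,0]]]'; python3 ctl.py 5 th=0.148
```

```text
clock: 13.57
eef_pos: [520.6, 51.2, 266.0]
tool_rot: [-3.14, -0.001, 0.167]
force: [2.1, 1.5, 11.1]
width: 14.0
gripper_force: 62.6
clk 13.62 meas [('wr', np.float64(0.15), np.float64(0.1817), np.float64(394.0)), ('wf', np.float64(0.1383), np.float64(0.3496), np.float64(223.0))] pred [0.146 0.013 0.165 0.047] est [0.1487 0.0191 0.1648 0.0486] phi -0.221 phi_meas -0.211 cmd/meas z 265.6 266.0 F [ 1.3  1.1 10.2]
plan phi [-0.22 -0.23 -0.24 -0.25 -0.24 -0.24] -> th,w [ 0.15  -0.008]
[[[0, 0.07, 0.01, 0], [0, 0.05, 0.01, 0], [0, 0.02, 0.01, 0], [0, -0.01, -0.0, 0], [0, -0.02, -0.01, 0]]]
```

```bash
python3 -m crank '[[[0,0.07,0.01,0],[0,0.05,0.01,0],[0,0.02,0.01,0],[0,-0.01,0,0],[0,-0.02,-0.01,0]]]'; python3 ctl.py 5 th=0.147
```

```text
clock: 14.03
eef_pos: [520.9, 49.0, 265.5]
tool_rot: [-3.139, -0.001, 0.167]
force: [2.6, 2.6, 8.5]
width: 14.3
gripper_force: 62.4
clk 14.08 meas [('wr', np.float64(0.1606), np.float64(0.0976), np.float64(392.0)), ('wf', np.float64(0.1491), np.float64(0.4753), np.float64(218.0))] pred [ 0.15  -0.008  0.165  0.049] est [0.159  0.014  0.1649 0.0541] phi -0.241 phi_meas -0.226 cmd/meas z 265.1 265.5 F [2.2 1.9 9.3]
plan phi [-0.24 -0.27 -0.28 -0.28 -0.27 -0.26] -> th,w [ 0.152 -0.029]
[[[0, 0.15, 0.04, 0], [0, 0.07, 0.02, 0], [0, 0.0, 0.0, 0], [0, -0.05, -0.01, 0], [0, -0.07, -0.02, 0]]]
```

```bash
python3 -m crank '[[[0,0.15,0.04,0],[0,0.07,0.02,0],[0,0,0,0],[0,-0.05,-0.01,0],[0,-0.07,-0.02,0]]]'; python3 ctl.py 5 th=0.147
```

```text
clock: 14.5
eef_pos: [521.5, 45.2, 264.2]
tool_rot: [-3.141, -0.0, 0.167]
force: [3.9, -1.2, 5.6]
width: 14.5
gripper_force: 62.8
clk 14.55 meas [('wr', np.float64(0.1617), np.float64(0.1597), np.float64(392.0)), ('wf', np.float64(0.1515), np.float64(0.5295), np.float64(220.0))] pred [ 0.152 -0.029  0.165  0.054] est [ 0.1602 -0.0074  0.1651  0.0592] phi -0.259 phi_meas -0.253 cmd/meas z 264.3 264.3 F [ 3.4 -1.4  5.9]
plan phi [-0.26 -0.27 -0.28 -0.27 -0.26 -0.25] -> th,w [ 0.15  -0.024]
[[[0, 0.07, 0.01, 0], [0, 0.02, 0.01, 0], [0, -0.03, -0.01, 0], [0, -0.05, -0.01, 0], [0, -0.06, -0.02, 0]]]
```

```bash
python3 -m crank '[[[0,0.07,0.01,0],[0,0.02,0.01,0],[0,-0.03,-0.01,0],[0,-0.05,-0.01,0],[0,-0.06,-0.02,0]]]'; python3 ctl.py 5 th=0.147
```

```text
clock: 14.97
eef_pos: [521.3, 46.2, 264.4]
tool_rot: [3.142, -0.0, 0.167]
force: [5.1, -1.1, 3.6]
width: 13.9
gripper_force: 62.6
clk 15.02 meas [('wr', np.float64(0.153), np.float64(0.2407), np.float64(395.0)), ('wf', np.float64(0.1415), np.float64(0.4331), np.float64(222.0))] pred [ 0.15  -0.024  0.165  0.059] est [ 0.1517 -0.0188  0.1652  0.0603] phi -0.25 phi_meas -0.246 cmd/meas z 264.8 264.5 F [ 4.4 -0.2  4.9]
plan phi [-0.25 -0.24 -0.24 -0.23 -0.23 -0.23] -> th,w [ 0.147 -0.002]
[[[0, -0.04, -0.01, 0], [0, -0.03, -0.0, 0], [0, -0.02, -0.01, 0], [0, -0.02, -0.0, 0], [0, -0.01, -0.0, 0]]]
```

```bash
python3 -m crank '[[[0,-0.04,-0.01,0],[0,-0.03,0,0],[0,-0.02,-0.01,0],[0,-0.02,0,0],[0,-0.01,0,0]]]'; python3 ctl.py 5 th=0.148
```

```text
clock: 15.43
eef_pos: [520.9, 48.5, 265.0]
tool_rot: [3.141, -0.0, 0.167]
force: [4.1, -3.1, 5.4]
width: 14.4
gripper_force: 62.8
clk 15.48 meas [('wr', np.float64(0.1404), np.float64(0.1257), np.float64(391.0)), ('wf', np.float64(0.1294), np.float64(0.3308), np.float64(232.0))] pred [ 0.147 -0.002  0.165  0.06 ] est [ 0.1397 -0.019   0.1651  0.0562] phi -0.228 phi_meas -0.231 cmd/meas z 265.3 265.0 F [ 3.7 -2.7  4.7]
plan phi [-0.23 -0.2  -0.19 -0.19 -0.19 -0.2 ] -> th,w [0.144 0.023]
[[[0, -0.14, -0.04, 0], [0, -0.07, -0.01, 0], [0, -0.01, -0.0, 0], [0, 0.03, 0.0, 0], [0, 0.06, 0.02, 0]]]
```

```bash
python3 -m crank '[[[0,-0.14,-0.04,0],[0,-0.07,-0.01,0],[0,-0.01,0,0],[0,0.03,0,0],[0,0.06,0.02,0]]]'; python3 ctl.py 4 th=0.148
```

```text
clock: 15.9
eef_pos: [520.5, 51.2, 265.6]
tool_rot: [3.14, -0.0, 0.167]
force: [4.9, -3.0, 5.3]
width: 14.2
gripper_force: 62.8
clk 15.95 meas [('wr', np.float64(0.1311), np.float64(0.1625), np.float64(391.0)), ('wf', np.float64(0.1227), np.float64(0.2789), np.float64(230.0))] pred [0.144 0.023 0.165 0.056] est [ 0.1309 -0.0083  0.165   0.0483] phi -0.204 phi_meas -0.214 cmd/meas z 266.1 265.5 F [ 5.6 -4.5  3.9]
plan phi [-0.2  -0.17 -0.16 -0.16 -0.17] -> th,w [0.139 0.04 ]
[[[0, -0.17, -0.04, 0], [0, -0.07, -0.01, 0], [0, 0.01, 0.0, 0], [0, 0.07, 0.01, 0]]]
```

```bash
python3 - <<'E'
s=open('ctl.py').read()
s=s.replace('S=json.load(open("st.json"))','''HP=.011
def play(us,o):
    r=[o]
    for u in us[1:]: o=min(max(o,u-HP),u+HP);r.append(o)
    return np.array(r)
S=json.load(open("st.json"))''',1)
s=s.replace('us,T=S["us"],S["T"];','''us,T=np.array(S["us"]),S["T"];pm=ph(ys(s["eef_pos"]),S["y0"]);o0=S.get("o",us[0]);q=play(us,o0)
    o=np.clip(.7*pm+.3*q[-1],us[-1]-.018,us[-1]+.018);us=q+(o-q[-1])*np.linspace(0,1,len(q));''')
s=s.replace('g=dict(a','if not S["T"]: o=u0\ng=dict(a',1)
s=s.replace('X=roll(x0,U,','X=roll(x0,play(U,o),')
s=s.replace('PX=roll(x,[u0,u0]+uu[1:],','PX=roll(x,play([u0,u0]+uu[1:],o),')
s=s.replace('dict(S,cy=cy','dict(S,o=float(o),cy=cy')
open('ctl.py','w').write(s)
import json
S=json.load(open('st.json'));S["o"]=-.213;S["x"][3]=.055;json.dump(S,open('st.json','w'))
E
python3 -m crank '[[[0,-0.17,-0.04,0],[0,-0.07,-0.01,0],[0,0.01,0,0],[0,0.07,0.01,0]]]'; python3 ctl.py 4 th=0.148
```

```text
clock: 16.28
eef_pos: [519.8, 56.1, 266.9]
tool_rot: [3.141, -0.001, 0.167]
force: [3.9, -1.2, 5.5]
width: 13.5
gripper_force: 62.2
clk 16.33 meas [('wr', np.float64(0.1361), np.float64(0.1375), np.float64(395.0)), ('wf', np.float64(0.1246), np.float64(0.2361), np.float64(230.0))] pred [0.138 0.039 0.165 0.055] est [0.1351 0.0331 0.165  0.0533] phi -0.175 phi_meas -0.178 cmd/meas z 267.1 266.8 F [ 4.1 -1.8  6.3]
plan phi [-0.17 -0.19 -0.22 -0.23 -0.24] -> th,w [0.147 0.017]
[[[0, 0.11, 0.03, 0], [0, 0.11, 0.02, 0], [0, 0.09, 0.02, 0], [0, 0.06, 0.01, 0]]]
```

```bash
python3 -m crank '[[[0,0.11,0.03,0],[0,0.11,0.02,0],[0,0.09,0.02,0],[0,0.06,0.01,0]]]'; python3 ctl.py 5 th=0.148
```

```text
clock: 16.67
eef_pos: [521.1, 48.3, 265.3]
tool_rot: [-3.139, -0.001, 0.166]
force: [2.9, 2.4, 9.5]
width: 13.9
gripper_force: 62.6
clk 16.72 meas [('wr', np.float64(0.1432), np.float64(0.1769), np.float64(394.0)), ('wf', np.float64(0.1334), np.float64(0.3043), np.float64(226.0))] pred [0.147 0.016 0.165 0.053] est [0.1426 0.0038 0.165  0.0498] phi -0.243 phi_meas -0.233 cmd/meas z 265.1 265.3 F [3.1 1.1 8.5]
plan phi [-0.24 -0.24 -0.24 -0.24 -0.24 -0.24] -> th,w [ 0.14  -0.013]
[[[0, -0.0, 0.0, 0], [0, -0.01, 0.0, 0], [0, -0.0, 0.0, 0], [0, -0.01, -0.0, 0], [0, -0.0, -0.0, 0]]]
```

```bash
python3 - <<'E'
s=open('ctl.py').read()
s=s.replace('X=roll(x0,play(U,o),','X=roll(x0,U,').replace('U=np.r_[u0,u0,p]','U=np.r_[o,o,p]').replace('dU=np.diff(np.r_[u0,p])','dU=np.diff(np.r_[o,p])')
s=s.replace('p=least_squares(cost,np.linspace(u0,','p=least_squares(cost,np.linspace(o,')
s=s.replace('us=np.r_[u0,np.clip(p,-1,.95)]','''
    us=[u0];c_=o
    for v in np.clip(p,-1,.95):
        us.append(v+HP if v>c_+.002 else v-HP if v<c_-.002 else min(max(us[-1],v-HP),v+HP));c_=v''')
open('ctl.py','w').write(s)
import json,numpy as np
S=json.load(open('st.json'));u0=S["us"][0]
# undo plan rows, put typed rows
rp=[[0,0],[-.01,0],[0,0],[-.01,0],[0,0]];S["cy"]+=25*sum(r[0] for r in rp)
us=[u0,u0]
for a,b in [[-.1,-.02],[-.08,-.02],[0,0],[0,0]]:
    S["cy"]-=25*a;S["cz"]-=25*b;us.append(float(np.arcsin((S["cy"]-S["y0"])/140+np.sin(-.3))))
S["us"]=us;S["T"]=[.05]+[1/12]*4;print(np.round(us,3));json.dump(S,open('st.json','w'))
E
python3 -m crank '[[[0,-0.1,-0.02,0],[0,-0.08,-0.02,0],[0,0,0,0],[0,0,0,0]]]'; python3 ctl.py 4 th=0.148
```

```text
[-0.243 -0.243 -0.224 -0.21  -0.21  -0.21 ]
clock: 17.05
eef_pos: [520.4, 52.3, 266.2]
tool_rot: [-3.141, -0.001, 0.167]
force: [2.9, 0.4, 7.9]
width: 14.2
gripper_force: 62.4
clk 17.1 meas [('wr', np.float64(0.146), np.float64(0.1332), np.float64(396.0)), ('wf', np.float64(0.136), np.float64(0.223), np.float64(225.0))] pred [0.146 0.018 0.165 0.05 ] est [0.1451 0.0156 0.165  0.0491] phi -0.21 phi_meas -0.203 cmd/meas z 266.1 266.2 F [3.8 0.4 8.5]
plan phi [-0.21 -0.23 -0.24 -0.24 -0.24] -> th,w [0.149 0.002]
[[[0, 0.1, 0.03, 0], [0, 0.05, 0.01, 0], [0, 0.02, 0.0, 0], [0, 0.02, 0.01, 0]]]
```

```bash
python3 -m crank '[[[0,0.1,0.03,0],[0,0.05,0.01,0],[0,0.02,0,0],[0,0.02,0.01,0]]]'; python3 ctl.py 5 th=0.148
```

```text
clock: 17.43
eef_pos: [521.1, 48.4, 265.2]
tool_rot: [-3.139, -0.001, 0.167]
force: [1.5, 0.6, 11.5]
width: 14.3
gripper_force: 62.8
clk 17.48 meas [('wr', np.float64(0.1538), np.float64(0.1559), np.float64(398.0)), ('wf', np.float64(0.1409), np.float64(0.417), np.float64(222.0))] pred [0.149 0.002 0.165 0.049] est [0.1522 0.0107 0.165  0.0515] phi -0.244 phi_meas -0.233 cmd/meas z 264.8 265.3 F [ 2.1  1.6 10.8]
plan phi [-0.24 -0.26 -0.26 -0.26 -0.24 -0.23] -> th,w [ 0.15  -0.012]
[[[0, 0.07, 0.01, 0], [0, 0.03, 0.01, 0], [0, 0.0, 0.0, 0], [0, -0.13, -0.03, 0], [0, -0.04, -0.01, 0]]]
```

```bash
python3 -m crank '[[[0,0.07,0.01,0],[0,0.03,0.01,0],[0,0,0,0],[0,-0.13,-0.03,0],[0,-0.04,-0.01,0]]]'; python3 ctl.py 5 th=0.148
```

```text
clock: 17.9
eef_pos: [520.8, 50.1, 265.7]
tool_rot: [-3.14, -0.001, 0.167]
force: [1.6, -0.2, 7.9]
width: 14.3
gripper_force: 62.5
clk 17.95 meas [('wr', np.float64(0.1538), np.float64(0.2192), np.float64(395.0)), ('wf', np.float64(0.1412), np.float64(0.4155), np.float64(224.0))] pred [0.155 0.01  0.165 0.052] est [0.1526 0.0049 0.165  0.0503] phi -0.232 phi_meas -0.219 cmd/meas z 265.3 265.7 F [ 3.3 -0.   9.6]
plan phi [-0.23 -0.25 -0.26 -0.26 -0.23 -0.23] -> th,w [ 0.15  -0.011]
[[[0, 0.1, 0.02, 0], [0, 0.03, 0.01, 0], [0, 0.0, 0.0, 0], [0, -0.13, -0.03, 0], [0, -0.02, -0.01, 0]]]
```

```bash
python3 -m crank '[[[0,0.1,0.02,0],[0,0.03,0.01,0],[0,0,0,0],[0,-0.13,-0.03,0],[0,-0.02,-0.01,0]]]'; python3 ctl.py 5 th=0.148
```

```text
clock: 18.37
eef_pos: [520.7, 50.6, 265.8]
tool_rot: [-3.14, -0.001, 0.167]
force: [3.0, 0.0, 7.2]
width: 14.5
gripper_force: 62.4
clk 18.42 meas [('wr', np.float64(0.1541), np.float64(0.149), np.float64(399.0)), ('wf', np.float64(0.1409), np.float64(0.3262), np.float64(221.0))] pred [0.154 0.009 0.165 0.05 ] est [0.1528 0.0059 0.165  0.0495] phi -0.228 phi_meas -0.216 cmd/meas z 265.6 265.8 F [3.3 1.  8.5]
plan phi [-0.23 -0.25 -0.26 -0.26 -0.23 -0.23] -> th,w [ 0.15  -0.012]
[[[0, 0.11, 0.03, 0], [0, 0.04, 0.01, 0], [0, 0.0, 0.0, 0], [0, -0.12, -0.03, 0], [0, -0.03, -0.01, 0]]]
```

```bash
python3 -m crank '[[[0,0.11,0.03,0],[0,0.04,0.01,0],[0,0,0,0],[0,-0.12,-0.03,0],[0,-0.03,-0.01,0]]]'; python3 ctl.py 5 th=0.148
```

```text
clock: 18.83
eef_pos: [520.7, 50.5, 265.8]
tool_rot: [-3.14, -0.001, 0.167]
force: [2.7, -0.2, 7.3]
width: 14.1
gripper_force: 62.4
clk 18.88 meas [('wr', np.float64(0.155), np.float64(0.1243), np.float64(397.0)), ('wf', np.float64(0.1415), np.float64(0.4555), np.float64(220.0))] pred [0.154 0.008 0.165 0.05 ] est [0.1537 0.0066 0.165  0.0491] phi -0.228 phi_meas -0.216 cmd/meas z 265.6 265.8 F [3.6 0.8 7.8]
plan phi [-0.23 -0.25 -0.26 -0.26 -0.24 -0.23] -> th,w [ 0.15  -0.013]
[[[0, 0.12, 0.03, 0], [0, 0.05, 0.02, 0], [0, -0.0, -0.0, 0], [0, -0.13, -0.04, 0], [0, -0.04, -0.0, 0]]]
```

```bash
python3 -m crank '[[[0,0.12,0.03,0],[0,0.05,0.02,0],[0,0,0,0],[0,-0.13,-0.04,0],[0,-0.04,0,0]]]'; python3 ctl.py 6 th=0.148
```

```text
clock: 19.3
eef_pos: [520.7, 50.4, 265.7]
tool_rot: [-3.14, -0.001, 0.167]
force: [2.6, -1.7, 11.6]
width: 13.9
gripper_force: 62.7
clk 19.35 meas [('wr', np.float64(0.1562), np.float64(0.1284), np.float64(395.0)), ('wf', np.float64(0.1444), np.float64(0.3272), np.float64(222.0))] pred [0.155 0.007 0.165 0.049] est [0.155  0.0078 0.165  0.0494] phi -0.228 phi_meas -0.217 cmd/meas z 265.3 265.8 F [ 2.1 -0.3  9.4]
plan phi [-0.23 -0.25 -0.26 -0.26 -0.24 -0.23 -0.22] -> th,w [ 0.15  -0.014]
[[[0, 0.14, 0.03, 0], [0, 0.06, 0.01, 0], [0, -0.0, 0.0, 0], [0, -0.14, -0.03, 0], [0, -0.04, -0.01, 0], [0, -0.04, -0.01, 0]]]
```

```bash
python3 -m crank '[[[0,0.14,0.03,0],[0,0.06,0.01,0],[0,0,0,0],[0,-0.14,-0.03,0],[0,-0.04,-0.01,0],[0,-0.04,-0.01,0]]]'; python3 ctl.py 5 th=0.146
```

```text
clock: 19.85
eef_pos: [520.7, 50.7, 265.8]
tool_rot: [-3.14, -0.001, 0.167]
force: [2.7, -0.7, 8.0]
width: 14.3
gripper_force: 62.5
clk 19.9 meas [('wr', np.float64(0.1567), np.float64(0.2128), np.float64(395.0)), ('wf', np.float64(0.1437), np.float64(0.3847), np.float64(224.0))] pred [0.155 0.007 0.165 0.049] est [0.1554 0.009  0.165  0.0497] phi -0.224 phi_meas -0.214 cmd/meas z 265.6 265.8 F [3.4 0.4 8.7]
plan phi [-0.22 -0.26 -0.27 -0.27 -0.24 -0.24] -> th,w [ 0.15  -0.022]
[[[0, 0.17, 0.04, 0], [0, 0.08, 0.02, 0], [0, 0.01, 0.01, 0], [0, -0.15, -0.04, 0], [0, -0.05, -0.02, 0]]]
```

```bash
python3 -m crank '[[[0,0.17,0.04,0],[0,0.08,0.02,0],[0,0.01,0.01,0],[0,-0.15,-0.04,0],[0,-0.05,-0.02,0]]]'; python3 ctl.py 5 th=0.146
```

```text
clock: 20.32
eef_pos: [520.8, 49.8, 265.6]
tool_rot: [-3.14, -0.001, 0.167]
force: [3.1, 0.8, 6.0]
width: 13.9
gripper_force: 62.3
clk 20.37 meas [('wr', np.float64(0.1573), np.float64(0.1963), np.float64(391.0)), ('wf', np.float64(0.1442), np.float64(0.346), np.float64(223.0))] pred [0.155 0.001 0.165 0.05 ] est [0.1559 0.0039 0.165  0.0505] phi -0.235 phi_meas -0.221 cmd/meas z 265.3 265.6 F [2.9 0.9 9.6]
plan phi [-0.24 -0.26 -0.27 -0.27 -0.24 -0.23] -> th,w [ 0.149 -0.021]
[[[0, 0.13, 0.04, 0], [0, 0.06, 0.01, 0], [0, -0.0, 0.0, 0], [0, -0.15, -0.04, 0], [0, -0.06, -0.01, 0]]]
```

```bash
python3 -m crank '[[[0,0.13,0.04,0],[0,0.06,0.01,0],[0,0,0,0],[0,-0.15,-0.04,0],[0,-0.06,-0.01,0]]]'; python3 ctl.py 5 th=0.145
```

```text
clock: 20.78
eef_pos: [520.8, 50.1, 265.7]
tool_rot: [-3.14, -0.001, 0.167]
force: [3.3, -0.1, 9.5]
width: 14.1
gripper_force: 62.6
clk 20.83 meas [('wr', np.float64(0.1534), np.float64(0.247), np.float64(397.0)), ('wf', np.float64(0.1416), np.float64(0.3977), np.float64(221.0))] pred [0.154 0.001 0.165 0.05 ] est [ 0.1523 -0.0026  0.165   0.0495] phi -0.232 phi_meas -0.218 cmd/meas z 265.3 265.7 F [2.9 1.2 9.3]
plan phi [-0.23 -0.25 -0.25 -0.25 -0.23 -0.22] -> th,w [ 0.147 -0.013]
[[[0, 0.09, 0.02, 0], [0, 0.03, 0.01, 0], [0, -0.0, -0.0, 0], [0, -0.15, -0.04, 0], [0, -0.03, -0.0, 0]]]
```

```bash
python3 -m crank '[[[0,0.09,0.02,0],[0,0.03,0.01,0],[0,0,0,0],[0,-0.15,-0.04,0],[0,-0.03,0,0]]]'; python3 ctl.py 5 th=0.146
```

```text
clock: 21.25
eef_pos: [520.6, 51.3, 265.9]
tool_rot: [-3.14, -0.001, 0.167]
force: [3.5, -0.5, 10.2]
width: 14.1
gripper_force: 62.6
clk 21.3 meas [('wr', np.float64(0.1526), np.float64(0.2303), np.float64(394.0)), ('wf', np.float64(0.1399), np.float64(0.3991), np.float64(227.0))] pred [0.151 0.006 0.165 0.05 ] est [0.1513 0.0066 0.165  0.0498] phi -0.221 phi_meas -0.211 cmd/meas z 265.6 265.9 F [3.2 0.8 9.1]
plan phi [-0.22 -0.24 -0.25 -0.26 -0.23 -0.23] -> th,w [ 0.149 -0.013]
[[[0, 0.13, 0.03, 0], [0, 0.05, 0.01, 0], [0, 0.02, 0.0, 0], [0, -0.14, -0.03, 0], [0, -0.03, -0.01, 0]]]
```

```bash
python3 -m crank '[[[0,0.13,0.03,0],[0,0.05,0.01,0],[0,0.02,0,0],[0,-0.14,-0.03,0],[0,-0.03,-0.01,0]]]'; python3 ctl.py 5 th=0.146
```

```text
clock: 21.72
eef_pos: [520.7, 50.7, 265.8]
tool_rot: [-3.14, -0.001, 0.167]
force: [3.6, 0.4, 7.4]
width: 14.5
gripper_force: 62.4
clk 21.77 meas [('wr', np.float64(0.1553), np.float64(0.1004), np.float64(400.0)), ('wf', np.float64(0.1413), np.float64(0.4288), np.float64(222.0))] pred [0.153 0.008 0.165 0.05 ] est [0.1538 0.0104 0.165  0.0505] phi -0.226 phi_meas -0.215 cmd/meas z 265.6 265.8 F [2.4 0.3 8.6]
plan phi [-0.23 -0.26 -0.27 -0.27 -0.24 -0.23] -> th,w [ 0.149 -0.019]
[[[0, 0.16, 0.04, 0], [0, 0.06, 0.02, 0], [0, 0.02, 0.0, 0], [0, -0.15, -0.04, 0], [0, -0.05, -0.01, 0]]]
```

```bash
python3 -m crank '[[[0,0.16,0.04,0],[0,0.06,0.02,0],[0,0.02,0,0],[0,-0.15,-0.04,0],[0,-0.05,-0.01,0]]]'; python3 ctl.py 5 th=0.145
```

```text
clock: 22.18
eef_pos: [520.8, 50.0, 265.7]
tool_rot: [-3.14, -0.001, 0.167]
force: [2.6, 1.0, 8.2]
width: 13.8
gripper_force: 62.5
clk 22.23 meas [('wr', np.float64(0.1505), np.float64(0.2705), np.float64(394.0)), ('wf', np.float64(0.1405), np.float64(0.388), np.float64(227.0))] pred [0.154 0.003 0.165 0.05 ] est [ 0.1497 -0.0073  0.1649  0.0479] phi -0.233 phi_meas -0.22 cmd/meas z 265.3 265.7 F [2.4 0.6 9.8]
plan phi [-0.23 -0.24 -0.24 -0.24 -0.22 -0.21] -> th,w [ 0.146 -0.007]
[[[0, 0.04, 0.01, 0], [0, -0.0, 0.0, 0], [0, -0.01, -0.0, 0], [0, -0.13, -0.03, 0], [0, -0.02, -0.01, 0]]]
```

```bash
python3 -m crank '[[[0,0.04,0.01,0],[0,0,0,0],[0,-0.01,0,0],[0,-0.13,-0.03,0],[0,-0.02,-0.01,0]]]'; python3 ctl.py 5 th=0.146
```

```text
clock: 22.65
eef_pos: [520.4, 52.4, 266.2]
tool_rot: [-3.141, -0.001, 0.167]
force: [4.8, -0.0, 6.3]
width: 14.4
gripper_force: 62.3
clk 22.7 meas [('wr', np.float64(0.1536), np.float64(0.2154), np.float64(394.0)), ('wf', np.float64(0.1407), np.float64(0.4861), np.float64(224.0))] pred [0.149 0.01  0.165 0.048] est [0.1522 0.0178 0.165  0.0497] phi -0.211 phi_meas -0.203 cmd/meas z 266.1 266.2 F [ 2.6 -0.   7.8]
plan phi [-0.21 -0.25 -0.26 -0.27 -0.24 -0.24] -> th,w [ 0.15 -0.02]
[[[0, 0.2, 0.05, 0], [0, 0.09, 0.02, 0], [0, 0.03, 0.01, 0], [0, -0.14, -0.03, 0], [0, -0.04, -0.01, 0]]]
```

```bash
python3 -m crank '[[[0,0.2,0.05,0],[0,0.09,0.02,0],[0,0.03,0.01,0],[0,-0.14,-0.03,0],[0,-0.04,-0.01,0]]]'; python3 ctl.py 4 th=-0.1 T=1.5
```

```text
clock: 23.12
eef_pos: [520.9, 49.5, 265.5]
tool_rot: [-3.14, -0.001, 0.167]
force: [2.0, -0.4, 8.7]
width: 14.0
gripper_force: 62.6
clk 23.17 meas [('wr', np.float64(0.1561), np.float64(0.2039), np.float64(395.0)), ('wf', np.float64(0.1432), np.float64(0.3557), np.float64(221.0))] pred [0.154 0.002 0.165 0.05 ] est [0.1548 0.0035 0.165  0.05  ] phi -0.237 phi_meas -0.224 cmd/meas z 265.1 265.5 F [1.8 1.6 9.7]
plan phi [-0.24 -0.32 -0.38 -0.41 -0.41] -> th,w [ 0.12  -0.199]
[[[0, 0.44, 0.12, 0], [0, 0.3, 0.11, 0], [0, 0.16, 0.06, 0], [0, 0.03, 0.02, 0]]]
```

```bash
python3 -m crank '[[[0,0.44,0.12,0],[0,0.3,0.11,0],[0,0.16,0.06,0],[0,0.03,0.02,0]]]'; python3 ctl.py 4 th=-0.15 T=1.5
```

```text
clock: 23.5
eef_pos: [524.5, 25.7, 256.5]
tool_rot: [-3.14, 0.0, 0.166]
force: [3.6, -0.1, 3.0]
width: 14.0
gripper_force: 64.4
clk 23.55 meas [('wr', np.float64(0.1255), np.float64(0.2147), np.float64(392.0)), ('wf', np.float64(0.1148), np.float64(0.2214), np.float64(232.0))] pred [ 0.119 -0.205  0.165  0.05 ] est [ 0.124  -0.191   0.165   0.0535] phi -0.412 phi_meas -0.408 cmd/meas z 257.3 256.4 F [4.4 0.9 1.1]
plan phi [-0.41 -0.29 -0.22 -0.19 -0.19] -> th,w [ 0.058 -0.153]
[[[0, -0.64, -0.24, 0], [0, -0.38, -0.09, 0], [0, -0.17, -0.04, 0], [0, -0.02, -0.0, 0]]]
```

```bash
python3 -m crank '[[[0,-0.64,-0.24,0],[0,-0.38,-0.09,0],[0,-0.17,-0.04,0],[0,-0.02,0,0]]]'; python3 ctl.py 4 th=-0.15 T=1.1
```

```text
clock: 23.88
eef_pos: [520.0, 54.7, 266.5]
tool_rot: [3.14, -0.001, 0.168]
force: [4.0, -2.9, 4.8]
width: 13.9
gripper_force: 62.5
clk 23.93 meas [('wr', np.float64(0.0544), np.float64(0.0765), np.float64(382.0)), ('wf', np.float64(0.0436), np.float64(0.1406), np.float64(244.0))] pred [ 0.059 -0.146  0.165  0.054] est [ 0.0494 -0.1719  0.1654  0.0454] phi -0.186 phi_meas -0.188 cmd/meas z 266.6 266.4 F [ 4.6 -2.7  6.6]
plan phi [-0.19 -0.15 -0.14 -0.13 -0.13] -> th,w [-0.02 -0.2 ]
[[[0, -0.18, -0.04, 0], [0, -0.09, -0.01, 0], [0, -0.03, -0.0, 0], [0, -0.02, -0.0, 0]]]
```

```bash
python3 -m crank '[[[0,-0.18,-0.04,0],[0,-0.09,-0.01,0],[0,-0.03,0,0],[0,-0.02,0,0]]]'; python3 ctl.py 4 th=-0.2 T=1.1
```

```text
clock: 24.27
eef_pos: [519.0, 61.4, 267.9]
tool_rot: [3.14, -0.001, 0.166]
force: [3.6, -3.0, 8.2]
width: 14.1
gripper_force: 62.1
clk 24.32 meas [('wr', np.float64(-0.0175), np.float64(0.169), np.float64(383.0)), ('wf', np.float64(-0.0258), np.float64(0.1492), np.float64(249.0))] pred [-0.02  -0.197  0.165  0.045] est [-0.0215 -0.2028  0.1656  0.0433] phi -0.128 phi_meas -0.136 cmd/meas z 267.8 267.9 F [ 3.6 -2.1  7.8]
plan phi [-0.13 -0.06 -0.01  0.01  0.01] -> th,w [-0.091 -0.163]
[[[0, -0.39, -0.04, 0], [0, -0.25, -0.01, 0], [0, -0.11, -0.0, 0], [0, -0.02, 0.0, 0]]]
```

```bash
python3 -m crank '[[[0,-0.39,-0.04,0],[0,-0.25,-0.01,0],[0,-0.11,0,0],[0,-0.02,0,0]]]'; python3 ctl.py 4 th=-0.25 T=1.2
```

```text
clock: 24.65
eef_pos: [515.9, 80.9, 269.0]
tool_rot: [3.14, -0.001, 0.167]
force: [5.8, -2.1, 5.8]
width: 14.1
gripper_force: 62.0
clk 24.7 meas [('wr', np.float64(-0.0905), np.float64(0.1106), np.float64(378.0)), ('wf', np.float64(-0.1017), np.float64(0.2008), np.float64(258.0))] pred [-0.09  -0.159  0.166  0.043] est [-0.0958 -0.1773  0.1669  0.0372] phi 0.01 phi_meas 0.004 cmd/meas z 269.1 268.9 F [ 5.  -2.1  6. ]
plan phi [0.01 0.08 0.11 0.13 0.1 ] -> th,w [-0.15  -0.119]
[[[0, -0.37, 0.02, 0], [0, -0.21, 0.02, 0], [0, -0.07, 0.0, 0], [0, 0.14, -0.01, 0]]]
```

```bash
python3 -m crank '[[[0,-0.37,0.02,0],[0,-0.21,0.02,0],[0,-0.07,0,0],[0,0.14,-0.01,0]]]'; python3 ctl.py 4 th=-0.27 T=1.1
```

```text
clock: 25.03
eef_pos: [513.6, 94.7, 267.9]
tool_rot: [3.141, -0.001, 0.168]
force: [4.7, 0.1, 5.8]
width: 14.1
gripper_force: 62.1
clk 25.08 meas [('wr', np.float64(-0.1528), np.float64(0.1554), np.float64(371.0)), ('wf', np.float64(-0.1616), np.float64(0.0959), np.float64(262.0))] pred [-0.152 -0.131  0.167  0.037] est [-0.157  -0.1449  0.1678  0.0333] phi 0.101 phi_meas 0.097 cmd/meas z 268.3 268.1 F [ 5.  -0.3  4.6]
plan phi [0.1  0.16 0.19 0.2  0.2 ] -> th,w [-0.202 -0.098]
[[[0, -0.32, 0.04, 0], [0, -0.16, 0.03, 0], [0, -0.06, 0.01, 0], [0, 0.01, -0.0, 0]]]
```

```bash
python3 -m crank '[[[0,-0.32,0.04,0],[0,-0.16,0.03,0],[0,-0.06,0.01,0],[0,0.01,0,0]]]'; python3 ctl.py 4 th=-0.28 T=1.0
```

```text
clock: 25.42
eef_pos: [511.9, 106.7, 266.4]
tool_rot: [3.14, -0.002, 0.167]
force: [5.2, -0.9, 7.9]
width: 14.2
gripper_force: 61.7
clk 25.47 meas [('wr', np.float64(-0.2044), np.float64(0.19), np.float64(357.0)), ('wf', np.float64(-0.2117), np.float64(0.0989), np.float64(265.0))] pred [-0.202 -0.095  0.168  0.033] est [-0.2078 -0.114   0.169   0.0289] phi 0.197 phi_meas 0.191 cmd/meas z 266.3 266.5 F [ 4.8 -1.9  8.1]
plan phi [0.2  0.24 0.26 0.27 0.27] -> th,w [-0.242 -0.069]
[[[0, -0.22, 0.05, 0], [0, -0.12, 0.03, 0], [0, -0.05, 0.01, 0], [0, 0.0, 0.0, 0]]]
```

```bash
python3 -m crank '[[[0,-0.22,0.05,0],[0,-0.12,0.03,0],[0,-0.05,0.01,0],[0,0,0,0]]]'; python3 ctl.py 3 th=-0.28 T=0.9
```

```text
clock: 25.8
eef_pos: [510.4, 115.7, 263.7]
tool_rot: [3.139, -0.002, 0.166]
force: [6.1, -2.0, 4.8]
width: 14.0
gripper_force: 62.1
clk 25.85 meas [('wr', np.float64(-0.2413), np.float64(0.1343), np.float64(359.0)), ('wf', np.float64(-0.2446), np.float64(0.0985), np.float64(278.0))] pred [-0.241 -0.067  0.169  0.029] est [-0.2429 -0.072   0.1692  0.028 ] phi 0.268 phi_meas 0.259 cmd/meas z 264.1 263.8 F [ 6.3 -2.   3.8]
plan phi [0.27 0.29 0.3  0.31] -> th,w [-0.26  -0.041]
[[[0, -0.11, 0.03, 0], [0, -0.07, 0.02, 0], [0, -0.03, 0.01, 0]]]
```

```bash
python3 -m crank '[[[0,-0.11,0.03,0],[0,-0.07,0.02,0],[0,-0.03,0.01,0]]]'; python3 ctl.py 4 th=-0.29 T=0.9
```

```text
clock: 26.1
eef_pos: [509.4, 121.5, 262.4]
tool_rot: [3.14, -0.002, 0.167]
force: [6.2, -1.2, 6.1]
width: 13.8
gripper_force: 61.5
clk 26.15 meas [('wr', np.float64(-0.2586), np.float64(0.1252), np.float64(349.0)), ('wf', np.float64(-0.2644), np.float64(0.0322), np.float64(279.0))] pred [-0.259 -0.035  0.169  0.028] est [-0.2613 -0.0425  0.1696  0.0265] phi 0.308 phi_meas 0.304 cmd/meas z 262.6 262.4 F [ 5.6 -1.   5.1]
plan phi [0.31 0.31 0.31 0.31 0.31] -> th,w [-0.276 -0.035]
[[[0, -0.0, 0.0, 0], [0, -0.0, 0.0, 0], [0, -0.0, 0.0, 0], [0, -0.0, 0.0, 0]]]
```

```bash
python3 -m crank '[[[0,0,0,0],[0,0,0,0],[0,0,0,0],[0,0,0,0]]]'; python3 ctl.py 4 phi=0.31
```

```text
clock: 26.48
eef_pos: [509.4, 121.5, 262.4]
tool_rot: [3.14, -0.002, 0.167]
force: [5.9, -0.7, 5.3]
width: 14.4
gripper_force: 61.5
clk 26.53 meas [('wr', np.float64(-0.2723), np.float64(0.1197), np.float64(349.0)), ('wf', np.float64(-0.2757), np.float64(0.0514), np.float64(277.0))] pred [-0.275 -0.034  0.17   0.026] est [-0.2741 -0.0305  0.1694  0.0273] phi 0.308 phi_meas 0.304 cmd/meas z 262.6 262.4 F [ 5.1 -0.5  4.6]
plan phi [0.31 0.31 0.31 0.31 0.31] -> th,w [-0.287 -0.037]
[[[0, -0.0, 0.0, 0], [0, -0.01, 0.0, 0], [0, 0.0, 0.01, 0], [0, -0.0, -0.0, 0]]]
```

```bash
python3 -m crank '[[[0,0,0,0],[0,0,0,0],[0,0,0,0],[0,0,0,0],[0,0,0,0],[0,0,0,0],[0,0,0,0],[0,0,0,0],[0,0,0,0],[0,0,0,0]]]'; sed -i 's/"phi" in g: us=np.linspace(u0,/"phi" in g: us=np.linspace(u0,/' ctl.py; python3 ctl.py 12 phi=-0.1
```

```text
clock: 27.37
eef_pos: [509.4, 121.5, 262.4]
tool_rot: [3.14, -0.002, 0.167]
force: [5.1, -1.3, 5.4]
width: 14.0
gripper_force: 61.5
clk 27.42 meas [('wr', np.float64(-0.2987), np.float64(0.051), np.float64(348.0)), ('wf', np.float64(-0.299), np.float64(0.0539), np.float64(282.0))] pred [-0.287 -0.037  0.169  0.027] est [-0.3     0.      0.1704  0.0197] phi 0.309 phi_meas 0.303 cmd/meas z 262.3 262.4 F [5.7 0.2 6.1]
plan phi [ 0.31  0.28  0.24  0.21  0.17  0.14  0.1   0.07  0.04  0.   -0.03 -0.07
 -0.1 ] -> th,w [-0.3  0. ]
[[[0, 0.18, -0.06, 0], [0, 0.19, -0.05, 0], [0, 0.18, -0.04, 0], [0, 0.19, -0.04, 0], [0, 0.19, -0.03, 0], [0, 0.19, -0.02, 0], [0, 0.19, -0.02, 0], [0, 0.19, -0.01, 0], [0, 0.19, -0.0, 0], [0, 0.19, 0.0, 0], [0, 0.19, 0.01, 0], [0, 0.19, 0.02, 0]]]
```

Landed softly. Now I'll let the spring relax.

```bash
python3 -m crank '[[[0,0.18,-0.06,0],[0,0.19,-0.05,0],[0,0.18,-0.04,0],[0,0.19,-0.04,0],[0,0.19,-0.03,0],[0,0.19,-0.02,0],[0,0.19,-0.02,0],[0,0.19,-0.01,0],[0,0.19,0,0],[0,0.19,0,0],[0,0.19,0.01,0],[0,0.19,0.02,0]]]'; python3 ctl.py 7 phi=-0.3
```

```text
clock: 28.42
eef_pos: [517.7, 68.1, 268.2]
tool_rot: [-3.139, -0.0, 0.168]
force: [2.9, 3.5, 6.5]
width: 14.3
gripper_force: 62.6
clk 28.47 meas [('wr', np.float64(-0.301), np.float64(0.04), np.float64(351.0)), ('wf', np.float64(-0.2994), np.float64(0.0361), np.float64(283.0))] pred [-0.3   0.    0.17  0.02] est [-0.3     0.      0.1704  0.0197] phi -0.099 phi_meas -0.095 cmd/meas z 268.3 268.1 F [3.1 3.5 5.2]
plan phi [-0.1  -0.13 -0.16 -0.19 -0.21 -0.24 -0.27 -0.3 ] -> th,w [-0.3  0. ]
[[[0, 0.16, 0.02, 0], [0, 0.16, 0.02, 0], [0, 0.16, 0.03, 0], [0, 0.15, 0.03, 0], [0, 0.16, 0.03, 0], [0, 0.16, 0.04, 0], [0, 0.15, 0.05, 0]]]
```

```bash
python3 -m crank '[[[0,0.16,0.02,0],[0,0.16,0.02,0],[0,0.16,0.03,0],[0,0.15,0.03,0],[0,0.16,0.03,0],[0,0.16,0.04,0],[0,0.15,0.05,0],[0,0,0,0],[0,0,0,0]]]'; python3 -m crank '[[[0,0,0,0],[0,0,0,0],[0,0,0,0],[0,0,0,0],[0,0,0,0],[0,0,0,0],[0,0,0,0],[0,0,0,0],[0,0,0,0],[0,0,0,0]]]' -1; python3 -m crank '[[[0,0,-0.5,0],[0,0,-0.6,0],[0,0,-0.8,0],[0,0,-0.8,0],[0,0,-0.8,0],[0,0,-0.8,0],[0,0,-0.5,0],[0,0,0,0],[0,0,0,0],[0,0,0,0],[0,0,0,0],[0,0,0,0]]]'; python3 ctl.py 1 phi=-0.3 | head -1; python3 -c "
import cv2
cv2.imwrite('pics/end.png',cv2.imread('pics/last.png'))"
```

```text
clock: 29.22
eef_pos: [521.9, 40.3, 262.5]
tool_rot: [-3.14, 0.001, 0.167]
force: [2.6, 2.8, 4.2]
width: 14.0
gripper_force: 63.4
clock: 30.05
eef_pos: [522.3, 39.3, 262.6]
tool_rot: [3.142, 0.0, 0.167]
force: [-0.5, -0.6, -0.5]
width: 85.8
gripper_force: 0.0
clock: 31.05
eef_pos: [521.8, 39.2, 381.5]
tool_rot: [-3.142, 0.002, 0.167]
force: [-0.1, 0.5, 0.0]
width: 85.1
gripper_force: 0.0
clk 31.1 meas [('wr', np.float64(-0.301), np.float64(0.04), np.float64(351.0)), ('wf', np.float64(-0.299), np.float64(0.051), np.float64(284.0))] pred [-0.3   0.    0.17  0.02] est [-0.3     0.      0.1704  0.0197] phi -0.3 phi_meas -0.3 cmd/meas z 262.8 381.7 F [ 0.8 -1.  -0.3]
```

View pics/end.png

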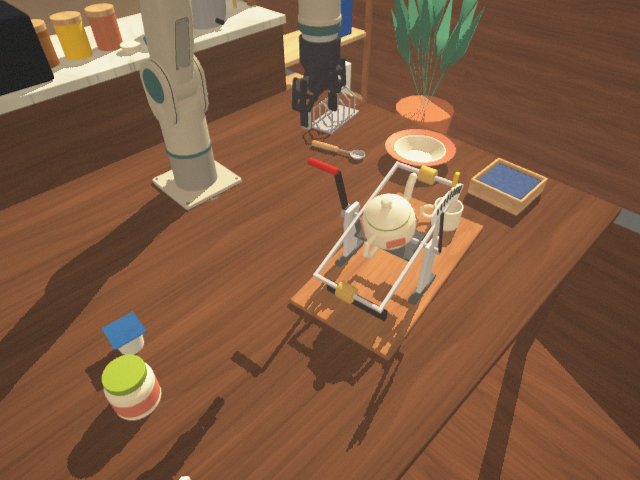

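The picture shows the cradle back on its rear rest, with the rear weight at (346,292). The gripper is open and clear above the lever at (320,90), and the mug, jar and yoghurt pot have not moved.

```bash
python3 -c "
from cell import ctrl
print(ctrl.finish_job())"
```

```text
the job is handed in; nothing more can be done
None
```

The job is handed in: I held the pointer within about 0.02 rad of the mark (measured at about 0.146 rad) from 9.2 s to 23.2 s, then lowered the cradle softly onto its rear rest, let go of the lever and backed the gripper clear, with nothing else moved.

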